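Take the spent desiccant cartridge out of the filament dry box

TASK

The dry box's desiccant cartridge is spent. Take the scraper from its cork mat, push its blade into the notch at the front of the dry box and lever the tight lid up with it (do not lift the shut lid with the gripper itself), swing the lid right open and leave it standing open, draw the cartridge forward from under the ledge at the back of the box and set it down upright in the empty white tray beside the box. Lay the scraper flat back on its mat, drop nothing, and leave everything else where it is.

Things in the scene. Friction and masses are not known exactly. Their poses are not given: they have to be found in the camera images.
- dry_box: Low grey box fixed to the bench, 170 mm deep (x) by 240 wide (y), tub 75 high, walls 6, floor 5 thick, under a hinged lid. Origin: centre of the underside; x points from its notched front to the hinge side, z up. A ledge runs along the whole inner rear wall, from x = 65 to 79 mm, underside 43 and top 48 mm above the bench.
- pry_notch (a point): Middle of the outer edge of the notch floor in the box's front wall: x = -85, y = 0, z = 66 mm in its frame. The notch is 80 mm wide, 9 high (up to the shut lid's underside at 75 mm) and goes through the 6 mm wall; behind it the space under the lid is free down to 45 mm above the bench. Axes as the dry box.
- lid (a joint): Lid angle: 0 shut, 1.134 rad (65 deg) open against its stop, where it still leans over the rear half of the box, so the gripper must be tilted, its body leaning towards the robot, to reach what is there. Stiff hinge: it stays at any angle; raising it takes about 3 N at the front edge. Hinge line along the box's y at x = +85, z = 75 mm.
- lid_panel: The lid: clear sheet with white frame, 170 mm from hinge to front edge, 240 wide, 8 thick, flush with the walls when shut, no handle. Origin: middle of the hinge line, on the underside; x as the box when shut, so the lid runs to its own -x; z through its thickness, up.
- lid_edge (a point): Middle of the lower front edge of the lid (170 mm from the hinge).
- cartridge: White slotted case 40 mm (x) by 100 (y) by 34 high, with an upright pull tab on top; 64 mm high in all, about 0.15 kg. Origin: centre of the underside; z up. It stands loose on the box floor close to the rear wall, long side along the box's y, anywhere along the ledge. Its rear 12 mm is under the ledge, with 4 mm above it: draw it 20 mm forward, then lift.
- pull_tab (a point): Centre of the top of the cartridge's pull tab, 64 mm above the underside and 12 mm to its -x side. The tab is 16 mm (x) by 14 (y, grip across this) and reaches 30 mm down from here.
- scraper: Scraper lying flat on the cork mat, blade away from the robot. Wooden handle 95 mm long, 24 wide, 22 thick; steel blade 90 long, 40 wide, 2.5 thick. Origin: underside of the handle where the blade begins; x along the blade to the tip, z up; blade's mid plane at z = 11 mm. About 0.11 kg, centre of mass near the blade end of the handle.
- scraper_grip (a point): Point on the middle of the handle's thickness, 22 mm behind the start of the blade: where to grip it, across the 24 mm width.
- blade_tip (a point): Middle of the blade's end edge, 90 mm ahead of the scraper's origin and 112 mm ahead of scraper_grip.
- mat: Cork mat on one side of the dry box (left or right), fixed, 220 mm (x) by 120 mm (y), 4 mm thick. Origin: centre of the underside.
- tray: Empty white open tray on the other side of the dry box, fixed, 120 mm (x) by 150 mm (y), 35 mm high, walls and floor 4 mm. Origin: centre of the underside.
- sample_spool: Bystander: small filament spool lying in the front left part of the dry box, 68 mm across, 36 mm high.
- hygrometer: Bystander: round black hygrometer lying in the front right part of the dry box, 48 mm across, 16 mm high.
- glue_stick: Bystander: white glue stick with yellow cap, standing left beyond the mat or tray, 32 mm across, 100 mm high.
- flush_cutters: Bystander: blue-handled flush cutters lying near the robot on the right, 125 mm long, 14 mm high.
- small_carton: Bystander: small cardboard box right beyond the mat or tray, 70 by 55 by 45 mm.
- core_ring: Bystander: red and green spool core near the robot on the left, 52 mm across, 42 mm high.
Not all that is in view belongs to the job. Leave any red or turquoise look-alike of the scraper alone.

How it is judged:
By the outcome, as a careful person would: the job done as asked, in the order asked, and still so for the second after the job is handed in, with the robot touching nothing.
It also fails if it takes over 72 s, if anything falls off the work surface, if the arm or the gripper's body presses on something with over 40 N, if the wrist force passes 120 N, or if a joint passes its speed limit or range.

ROBOT

A 6-joint arm with a two-finger parallel gripper is mounted at the origin on the work surface. World frame = base frame: x ahead of the robot, y to its left, z up, the work surface at z = 0. Lengths are in m, angles in rad, forces in N, time in s.
With the tool pointing down it reaches from about 0.35 to 0.975 m from the base axis. Payload 4.9 kg.
Tool frame: the origin (TCP) lies midway between the tips of the shut fingers; the grasp point (between the pads) lies 19 mm behind it (ctrl.hold_point_z is the distance from the TCP to the grasp point, in m); z points along the fingers, y is the line along which they close (so a half turn about z gives the same grasp; the last joint's range is limited). The gripper opens to 85 mm and grips with 20 to 120 N. Pads are 22 mm wide; open, the fingers measure 114 mm over their backs; the gripper's body (76 mm by 85 mm) begins 54 mm behind the grasp point. The pads swing forward as they close: fully open they stand 13 mm farther back than shut.
Start: joints at [-1.309, 0.053, 1.613, -0, 1.476, -0.119], TCP at [0.232, -0.58, 0.231] pointing down, gripper open.
Joint ranges: [-3.01, 3.01], [-1.01, 2.22], [0.06, 2.58], [-1.02, 4.17], [0.09, 2.62], [-3.14, 3.14]. Speed limits (rad/s): [2.57, 2.57, 3.14, 3.14, 3.14, 3.14].

INTERFACE

Orientations are given as a rotation vector (axis times angle).
In Python, from station import status, viewer, finish_job, ctrl gives the robot as it stands.
- The arm moves only by the shell command python3 -m jog 'ROWS' [FORCE]. ROWS is JSON, a list of rows, each a list of 7 numbers: the turn, a rotation vector about the tool's x, y, z each as a share of 5 degrees, from -1 to 1, then the shift along the tool's x, y, z each as a share of 30 mm, from -1 to 1, then the opening, from -1 (shut) to 1 (fully open). A call has 1 to 5 rows; each row shifts and turns the commanded pose from where the row before left it, along the tool's axes as they then stand; what a row does not reach is not made up. A row lasts 1/8 s, in which the tool goes at most 62.5 mm and 10.7 degrees, less where a joint would pass 70% of its speed; a pose out of reach is approached as far as the arm can. A call with a number of a shift or a turn outside -1 to 1 is refused whole. A call with a gripper value outside its range is refused whole. The fingers move at their own pace and stop on an object; FORCE is the grip in N (left out, the last holds). Time passes only in rows, so rows that do not move let the fingers close. It gives the time, the measured TCP pose, the force, the opening and the grip force at its end, in the units of the state.
- status.get_obs(): the state, without advancing time (a new reading comes with each control period).
- viewer.get_image(name): name is "side" or "top" or "wrist"; returns a dict with "img" (480x640x3 uint8, red, green, blue), "fovy" (degrees; the focal length in pixels is half the picture's height over the tangent of half this angle, whatever the lens; pixels are square), "cx", "cy" (the principal point, pixels), "rvec" (rotation vector, rad) and "tvec" (3), from world to camera coordinates, as OpenCV has them. Camera axes: x right, y down, z forward; pixel columns grow to the right and rows downward; lengths in m; the calibration is good to about 2 mm. The wrist camera is an equidistant fisheye: a pixel r from the principal point sees the ray r / f radians off the axis. A picture is of the moment at which its call begins. There is no depth.
- finish_job(): hands the job in; it is judged then, once.
The state is a dict: "t": time; "q": joint angles; "dq": joint speeds; "effort": joint torques, N m; "tool_pos": TCP position; "tool_rot": TCP orientation; "contact_force": force on the tool from outside, world axes, zero at the start; "wrist_torque": the same for the moment, N m; "opening": finger opening in m; "grip_force": force on a finger pad.
Only numpy, scipy, OpenCV 4.12 (cv2) and the standard library are available. Lean on these libraries where they do the work, as an engineer would, in place of code of your own. Each camera call takes 0.05 s, during which the arm holds its last target. There are 200 camera calls.

## Working session

There is one attempt and no reset: what is moved stays moved. The work goes in short steps, Python scripts to look and compute and a shell command to move; the robot and the scene stay as the last step left them, time stands still between calls to the robot, and variables do not carry over. Pictures are saved under pics/ and viewed, at most 10 in all, crops included, and the job is handed in when it is done.

```bash
ls; mkdir -p pics; cat > h.py <<'E'
import numpy as np, cv2
from scipy.spatial.transform import Rotation as R
from station import status, viewer, ctrl
def grab(n,save=None):
    d=viewer.get_image(n)
    if save: cv2.imwrite(f'pics/{save}.png',d['img'][:,:,::-1])
    return d
def ray(d,u,v,fish=False):
    f=240/np.tan(np.radians(d['fovy'])/2); M=R.from_rotvec(d['rvec']).as_matrix()
    x,y=(u-d['cx'])/f,(v-d['cy'])/f
    if fish:
        r=np.hypot(x,y); s=np.sin(r)/max(r,1e-9); c=np.array([x*s,y*s,np.cos(r)])
    else: c=np.array([x,y,1.])
    return -M.T@np.array(d['tvec']), M.T@c
def onz(d,u,v,z,fish=False):
    o,r=ray(d,u,v,fish); return o+r*(z-o[2])/r[2]
def two(a,b):
    (o,r),(p,s)=a,b; k=np.linalg.lstsq(np.c_[r,-s],p-o,rcond=None)[0]
    A,B=o+r*k[0],p+s*k[1]; return (A+B)/2, np.linalg.norm(A-B)
def proj(d,P):
    f=240/np.tan(np.radians(d['fovy'])/2); c=R.from_rotvec(d['rvec']).as_matrix()@np.array(P)+d['tvec']
    return c[:2]/c[2]*f+[d['cx'],d['cy']]
E
python3 - <<'E'
from h import *
o=status.get_obs(); print(o)
print(ctrl.hold_point_z)
for n in('top','side'):
    d=grab(n,n+'0'); print(n,d['fovy'],d['cx'],d['cy'],d['rvec'],d['tvec'],ray(d,320,240))
E
```

```text
pics
{'t': 0.0, 'q': array([-1.30898562e+00,  5.33834664e-02,  1.61430130e+00,  2.85603308e-05,
        1.47598825e+00, -1.19008680e-01]), 'dq': array([5.11899299e-04, 2.96134956e-04, 3.45898464e-04, 9.16252871e-05,
       2.36504002e-03, 7.41826118e-04]), 'effort': array([-5.11965281e-04, -3.93688238e+01, -3.70175672e+01, -9.79650622e-05,
        7.12157664e-03,  8.62424713e-06]), 'tool_pos': array([ 0.23214139, -0.57961886,  0.23004216]), 'tool_rot': array([-3.08277521e+00, -5.94184264e-01,  1.88460342e-04]), 'contact_force': array([-0.9761705 , -1.18846206, -0.35055411]), 'wrist_torque': array([0.01367046, 0.05641403, 0.0101805 ]), 'grip_force': 0.0, 'opening': 0.08589635882170457}
0.0187
top 46.52875362848763 322.45445929764713 231.12034419638678 [ 2.15815631 -2.11310721  0.17283517] [0.17977965 0.516506   1.64025428] (array([0.23963992, 0.18524832, 1.70228935]), array([ 0.14645678,  0.00726549, -0.98932805]))
side 44.48230888415418 318.948853086708 244.12858436380793 [ 0.89268992 -2.42976907  1.15124819] [0.49268958 0.18990115 1.48771491] (array([-0.30881723,  1.09912194,  1.09025869]), array([ 0.51199435, -0.58946165, -0.62485954]))
```

View pics/top0.png

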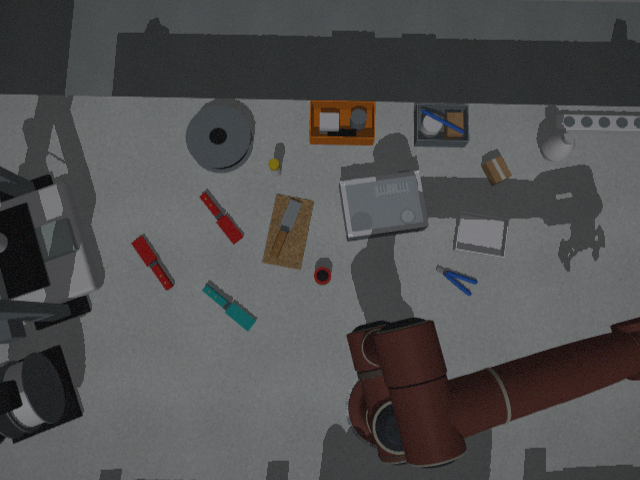

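View pics/side0.png

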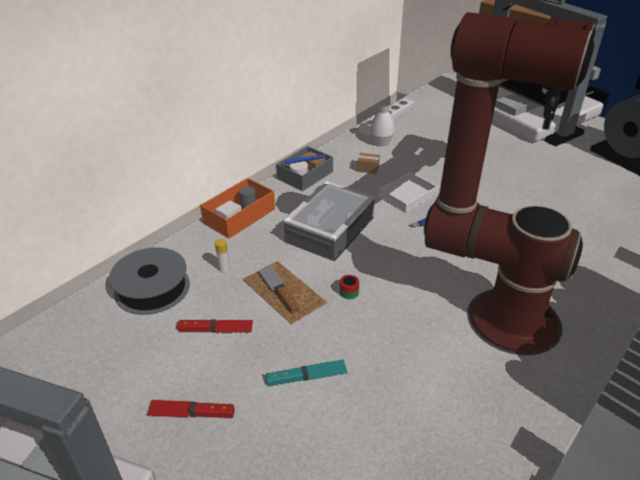

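The top picture shows the cork mat with the wood/steel scraper at (288,231), the box at (383,205) with the cartridge slots seen at (391,187), the tray at (481,233), and red and turquoise look-alikes on the left. The side picture confirms that layout, with the box at (330,218) and the mat at (285,290).

```bash
python3 - <<'E'
from h import *
d=grab('top')
for n,u,v,z in [('mat',288,231,.004),('handle',284,242,.015),('tip',292,200,.015),('bFL',347,239,.08),('bFR',428,229,.08),('bRL',341,179,.08),('bRR',419,171,.08),('tray',481,233,.03),('tab?',391,187,.06),('ring',322,274,.04),('glue',274,162,.1)]:
    print(n,onz(d,u,v,z).round(3))
w=grab('wrist'); T=status.get_obs()
Rt=R.from_rotvec(T['tool_rot']); C,ax=ray(w,w['cx'],w['cy'],True)
print(w['fovy'],w['cx'],w['cy'],Rt.inv().apply(C-T['tool_pos']),Rt.inv().apply(ax), Rt.as_matrix().round(3))
E
```

```text
mat [0.517 0.297 0.004]
handle [0.481 0.307 0.015]
tip [0.613 0.287 0.015]
bFL [0.484 0.118 0.08 ]
bFR [ 0.519 -0.12   0.08 ]
bRL [0.666 0.138 0.08 ]
bRR [ 0.695 -0.095  0.08 ]
tray [ 0.519 -0.29   0.03 ]
tab? [ 0.649 -0.014  0.06 ]
ring [0.383 0.189 0.04 ]
glue [0.708 0.339 0.1  ]
65.70646984690485 323.8644389082002 245.9500062137278 [ 7.78436105e-02  1.35942847e-04 -1.42492921e-01] [-3.06341637e-01  1.69346895e-05  9.51921636e-01] [[ 0.928  0.372 -0.   ]
 [ 0.372 -0.928  0.001]
 [ 0.    -0.001 -1.   ]]
```

```bash

python3 -m jog '[[0,0,0.87,0,0,-0.5,1],[0,0,0.87,0,0,-0.5,1],[0,0,0.87,0,0,-0.5,1],[0,0,0.87,0,0,-0.5,1],[0,0,0.87,0,0,-0.5,1]]'
python3 -m jog '[[0,0,0,0.75,-0.95,0,1],[0,0,0,0.75,-0.95,0,1],[0,0,0,0.75,-0.95,0,1],[0,0,0,0.75,-0.95,0,1],[0,0,0,0.75,-0.95,0,1]]'
python3 -m jog '[[0,0,0,0.75,-0.95,0,1],[0,0,0,0.75,-0.95,0,1],[0,0,0,0.75,-0.95,0,1],[0,0,0,0.75,-0.95,0,1],[0,0,0,0.75,-0.95,0,1]]'
python3 -m jog '[[0,0,0,0.75,-0.95,0,1],[0,0,0,0.75,-0.95,0,1],[0,0,0,0.75,-0.95,0,1],[0,0,0,0.75,-0.95,0,1],[0,0,0,0,0,0,1]]'
cat > snap.py <<'E'
import sys,pickle
from h import *
n=sys.argv[1]; d=grab('wrist',n); o=status.get_obs(); pickle.dump((d,o),open(f'pics/{n}.pkl','wb'))
print(o['t'],o['tool_pos'],o['tool_rot'],o['opening'])
E
python3 snap.py w1
```

```text
t: 0.82
tool_pos: [0.2323, -0.58, 0.3064]
tool_rot: [-3.141, 0.002, 0.0]
contact_force: [-1.1, 0.2, -0.8]
opening: 0.0855
grip_force: 0.0
t: 1.45
tool_pos: [0.3452, -0.4365, 0.3061]
tool_rot: [-3.141, -0.002, 0.0]
contact_force: [0.9, 0.1, 0.9]
opening: 0.0855
grip_force: 0.0
t: 2.08
tool_pos: [0.4575, -0.2939, 0.3061]
tool_rot: [-3.141, -0.002, 0.0]
contact_force: [-0.2, -0.2, -0.1]
opening: 0.0852
grip_force: 0.0
t: 2.7
tool_pos: [0.5475, -0.1792, 0.3058]
tool_rot: [-3.141, -0.007, 0.001]
contact_force: [-0.1, -0.8, -0.0]
opening: 0.0854
grip_force: 0.0
2.75 [ 0.54692041 -0.1802072   0.30589061] [ 3.1415108e+00  4.7627925e-03 -1.5013853e-03] 0.08540649421034273
```

View pics/w1.png

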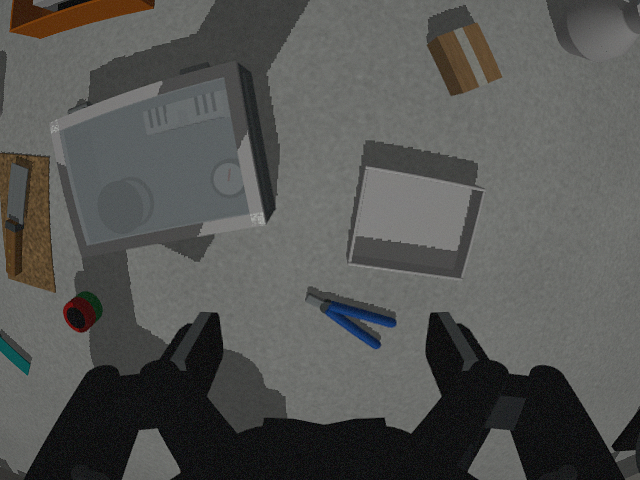

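The wrist view shows the whole box (lid corners about (52,125), (240,63), (268,222), (88,252)), the cartridge slots at (185,108), the tray corners at about (368,167), (485,188), (462,278), (348,263), and the scraper on the mat at the left edge. Next I take a second view from further left.

```bash

python3 -m jog '[[0,0,0,0,-1,0,1],[0,0,0,0,-1,0,1],[0,0,0,0,-1,0,1],[0,0,0,0,-1,0,1],[0,0,0,0,-1,0,1]]' >/dev/null
python3 -m jog '[[0,0,0,0,-1,0,1],[0,0,0,0,-1,0,1],[0,0,0,0,-1,0,1],[0,0,0,0,-1,0,1],[0,0,0,0,-1,0,1]]' >/dev/null
python3 -m jog '[[0,0,0,0,-1,0,1],[0,0,0,0,0,0,1],[0,0,0,0,0,0,1]]' >/dev/null
python3 snap.py w2
```

```text
4.425 [0.54650156 0.1478265  0.3062432 ] [ 3.14102777e+00 -5.70256129e-04 -5.20095755e-05] 0.08544988732149801
```

View pics/w2.png

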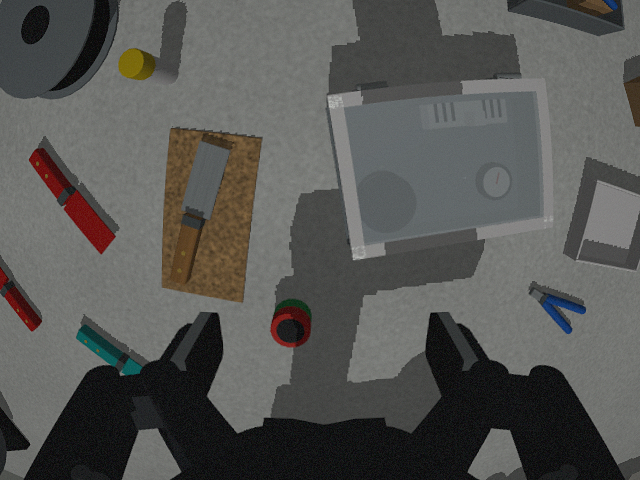

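The second view shows the scraper with its blade end at (213,141) and handle end at (181,280), the mat corners, the box lid corners at about (329,95), (545,80), (553,228), (355,259), and the hygrometer and spool under the lid.

```bash
cat > m.py <<'E'
from h import *
import pickle
D={k:pickle.load(open(f'pics/{k}.pkl','rb'))[0] for k in('w1','w2')}
def ref(k,p,w=4):
    g=cv2.GaussianBlur(cv2.cvtColor(D[k]['img'],cv2.COLOR_RGB2GRAY),(3,3),0)
    c=np.array([[p]],np.float32); cv2.cornerSubPix(g,c,(w,w),(-1,-1),(3,30,.01)); return c[0,0]
def tri(n,a,b,r=True):
    if r: a,b=ref('w1',a),ref('w2',b)
    P,e=two(ray(D['w1'],*a,True),ray(D['w2'],*b,True)); print(n,np.round(a,1),np.round(b,1),P.round(4),'gap',round(e,4)); return P
if __name__=='__main__':
    L={n:tri(n,*p) for n,p in dict(RL=((52,123),(328,95)),RR=((240,63),(545,80)),FR=((268,222),(553,228)),FL=((88,253),(354,259))).items()}
    print('front',np.linalg.norm(L['FL']-L['FR']),'rear',np.linalg.norm(L['RL']-L['RR']),'sides',np.linalg.norm(L['FL']-L['RL']),np.linalg.norm(L['FR']-L['RR']))
    for a,b in(('FR','FL'),('RR','RL')): v=L[b]-L[a]; print('yaw',np.degrees(np.arctan2(-v[0],v[1])))
    for a,b in(('FR','RR'),('FL','RL')): v=L[b]-L[a]; print('yaw',np.degrees(np.arctan2(v[1],v[0])))
    print('centre',sum(L.values())/4)
    # cartridge slots top
    tri('slotL',(150,118),(430,113),False)
    # hygrometer
    tri('trayTL',(368,167),(588,158)); tri('trayBL',(348,263),(566,258)); tri('trayBR',(461,278),(636,268),False)
    for p in((368,167),(485,188),(462,278),(348,263)): print('tray w1 z.035',onz(D['w1'],*ref('w1',p),.035,True).round(4))
    # scraper masks in w2
    im=D['w2']['img'].astype(int); hsv=cv2.cvtColor(D['w2']['img'],cv2.COLOR_RGB2HSV)
    roi=np.zeros(im.shape[:2],bool); roi[133:300,165:262]=1
    blade=roi&(hsv[...,1]<60)&(hsv[...,2]>90)
    n,l,s,c=cv2.connectedComponentsWithStats(blade.astype(np.uint8)); i=1+np.argmax(s[1:,4]); print('blade',s[i],c[i])
    print(cv2.boxPoints(cv2.minAreaRect(np.argwhere(l==i)[:,::-1].astype(np.float32))).round(1).tolist())
    print('px handle',im[250,190],im[232,193],'cork',im[250,230],im[250,175],'blade',im[170,205])
E
python3 m.py
python3 - <<'E'
import cv2
a=cv2.imread('pics/w2.png')[125:305,155:270]; b=cv2.imread('pics/w1.png')[145:300,0:65]
c=cv2.imread('pics/w2.png')[75:135,400:560]; d=cv2.imread('pics/w1.png')[55:140,125:245]
import numpy as np
o=np.zeros((600,800,3),np.uint8)
for im,x,y,s in((a,0,0,3),(b,350,0,3),(c,550,300,1.5),(d,550,0,2)):
    r=cv2.resize(im,None,fx=s,fy=s,interpolation=2); h,w=r.shape[:2]; h=min(h,600-y);w=min(w,800-x); o[y:y+h,x:x+w]=r[:h,:w]
cv2.imwrite('pics/crop1.png',o)
E
```

```text
RL [ 50.1 122.5] [326.7  95.3] [0.6591 0.1445 0.081 ] gap 0.0002
RR [236.5  62. ] [543.4  77. ] [ 0.6983 -0.0927  0.0799] gap 0.0029
FR [265.2 223. ] [552.3 226.9] [ 0.5309 -0.1195  0.0826] gap 0.0022
FL [ 88. 253.] [352.7 259.7] [0.4899 0.116  0.0702] gap 0.0059
front 0.23927222365723014 rear 0.24047825131795988 sides 0.17185753986509714 0.1695257737674547
yaw 9.876299453398055
yaw 9.392633718860656
yaw 9.068800888577364
yaw 9.585259232565857
centre [0.59455466 0.01207353 0.07841386]
slotL [150 118] [430 113] [0.6487 0.0271 0.0308] gap 0.0015
trayTL [364.1 165.6] [586.3 156.3] [ 0.5996 -0.2252  0.0085] gap 0.0313
trayBL [349.8 262.7] [566. 258.] [ 0.4618 -0.2128  0.0058] gap 0.0022
trayBR [461 278] [636 268] [ 0.4519 -0.3535  0.0341] gap 0.0033
tray w1 z.035 [ 0.5865 -0.2241  0.035 ]
tray w1 z.035 [ 0.5625 -0.369   0.035 ]
tray w1 z.035 [ 0.4508 -0.3523  0.035 ]
tray w1 z.035 [ 0.4715 -0.2106  0.035 ]
blade [ 181  141   48   78 1844] [204.92624729 177.95173536]
[[179.39999389648438, 210.5], [198.89999389648438, 141.0], [229.39999389648438, 149.5], [209.8000030517578, 219.10000610351562]]
px handle [97 67 36] [101  73  43] cork [115  92  63] [91 70 44] blade [90 95 94]
```

View pics/crop1.png

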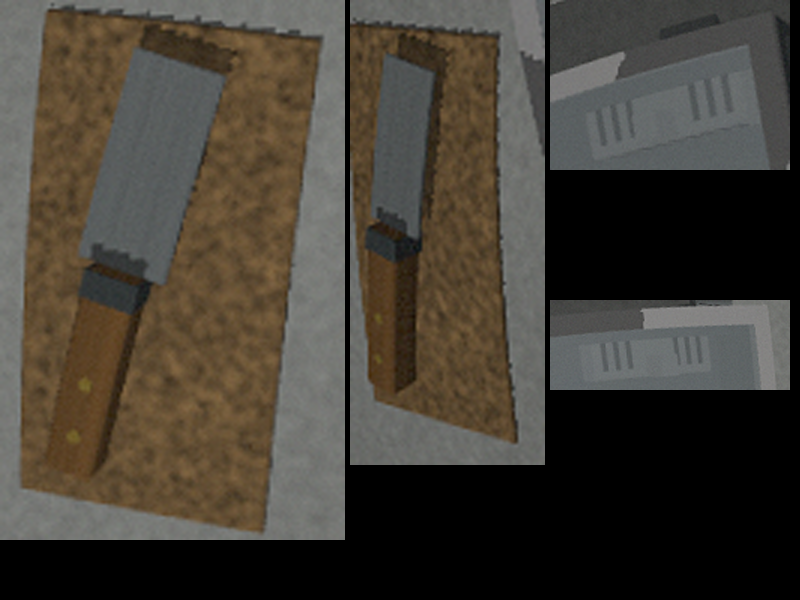

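The crop gives matching points on the scraper in both views: blade end corners, blade base and the two handle rivets.

```bash
python3 - <<'E'
from m import *
a=tri('tipL',(11.3,162.3),(201,140),False);b=tri('tipR',(29,169),(230,150),False)
c=tri('baseL',(7.3,216.7),(181.7,210),False);d=tri('baseR',(23.3,228.3),(209.3,220),False)
e=tri('riv1',(9,251),(183.3,253.3),False);f=tri('riv2',(9,265),(179,270.3),False)
# planes
q=lambda p,z:onz(D['w2'],*p,z,True)
A,B,C_,E,F=[q(p,z) for p,z in (((201,140),.016),((230,150),.016),((181.7,210),.016),((183.3,253.3),.026),((179,270.3),.026))]; Dd=q((209.3,220),.016)
print('tip',(A+B)/2,'base',(C_+Dd)/2,'riv',E,F,'bladewidth',np.linalg.norm(A-B),np.linalg.norm(C_-Dd),'len',np.linalg.norm((A+B-C_-Dd)/2))
v=(A+B)/2-F; print('yaw',np.degrees(np.arctan2(v[1],v[0])), np.degrees(np.arctan2(*((A+B-C_-Dd)[[1,0]]))))
u=v[:2]/np.linalg.norm(v[:2]); print('grip',((A+B)/2)[:2]-.112*u)
for n,p in dict(TL=(170,128),TR=(262,137),BR=(243,302),BL=(162,286)).items(): print('mat',n,q(ref('w2',p),.004).round(4))
# cartridge slot patches, z=.039
for n,p in dict(l=(418,107),r=(511,120)).items(): print(n,p)
E=lambda u,v:(400+u/1.5,75+v/1.5)
for k,pts in dict(w2=[((581-550),(345-300)),((710-550),(337-300)),((709-550),(370-300)),((582-550),(381-300))]).items():
    for u,v in pts: print('cart w2',onz(D['w2'],400+u/1.5,75+v/1.5,.039,True).round(4))
for u,v in((586,118),(745,70),(757,122),(595,158)): print('cart w1',onz(D['w1'],125+(u-550)/2,55+v/2,.039,True).round(4))
E
```

```text
tipL [ 11.3 162.3] [201 140] [0.6176 0.2928 0.0181] gap 0.0003
tipR [ 29 169] [230 150] [0.6032 0.2589 0.0115] gap 0.0007
baseL [  7.3 216.7] [181.7 210. ] [0.5324 0.3252 0.0153] gap 0.0004
baseR [ 23.3 228.3] [209.3 220. ] [0.5153 0.2899 0.0136] gap 0.0058
riv1 [  9 251] [183.3 253.3] [0.4791 0.3244 0.0274] gap 0.0
riv2 [  9 265] [179.  270.3] [0.4551 0.3339 0.0267] gap 0.001
tip [0.61074544 0.27562513 0.016     ] base [0.52562416 0.30694192 0.016     ] riv [0.47862466 0.3249334  0.026     ] [0.45538706 0.3341389  0.026     ] bladewidth 0.038389784493530706 0.038420450581674044 len 0.0906993607136807
yaw -20.638249943474023 -20.198970018575512
grip [0.50593311 0.31510137]
mat TL [0.6362 0.3385 0.004 ]
mat TR [0.6181 0.2205 0.004 ]
mat BR [0.4006 0.2577 0.004 ]
mat BL [0.4206 0.3752 0.004 ]
l (418, 107)
r (511, 120)
cart w2 [0.6558 0.0405 0.039 ]
cart w2 [ 0.6722 -0.0666  0.039 ]
cart w2 [ 0.6457 -0.0665  0.039 ]
cart w2 [0.6288 0.0391 0.039 ]
cart w1 [0.6547 0.0324 0.039 ]
cart w1 [ 0.6737 -0.0672  0.039 ]
cart w1 [ 0.6438 -0.0739  0.039 ]
cart w1 [0.6303 0.0272 0.039 ]
```

```bash

python3 -m jog '[[0,0,0,-0.225,-0.93,1,1],[0,0,0,-0.225,-0.93,1,1],[0,0,0,-0.225,-0.93,1,1],[0,0,0,-0.225,-0.93,1,1],[0,0,0,-0.225,-0.93,1,1]]' >/dev/null
python3 -m jog '[[0,0,0,-0.225,-0.93,1,1],[0,0,1,0,0,0,1],[0,0,1,0,0,0,1],[0,0,1,0,0,0,1],[0,0,1,0,0,0,1]]' >/dev/null
python3 -m jog '[[0,0,0.1,0,0,0,1],[0,0,0,0,0,0,1]]'; python3 snap.py w3
python3 - <<'E'
from h import *
o=status.get_obs(); print(o['q'].round(2)); print(R.from_rotvec(o['tool_rot']).inv().apply(np.array([.506,.315,.006])-o['tool_pos'])/.03, R.from_rotvec(o['tool_rot']).as_matrix().round(3))
import pickle
d=grab('wrist')
def fp(P):
    f=240/np.tan(np.radians(d['fovy'])/2); c=R.from_rotvec(d['rvec']).as_matrix()@np.array(P)+d['tvec']
    t=np.arctan2(np.hypot(*c[:2]),c[2]); return c[:2]/np.hypot(*c[:2])*t*f+[d['cx'],d['cy']]
for P in ((.506,.315,.026),(.611,.2755,.016),(.4786,.325,.026)): print(fp(P))
E
```

```text
t: 5.92
tool_pos: [0.5061, 0.3159, 0.1264]
tool_rot: [3.092, -0.557, 0.0]
contact_force: [-0.7, 0.1, -0.1]
opening: 0.0856
grip_force: 0.0
5.975 [0.50597095 0.31601351 0.12635042] [ 3.09180918e+00 -5.56857906e-01  1.71295578e-04] 0.08528910029733645
[ 0.43  0.07  1.77 -0.    1.3   2.36]
[0.01223798 0.03125623 4.01168257] [[ 0.937 -0.349  0.   ]
 [-0.349 -0.937 -0.   ]
 [ 0.     0.    -1.   ]]
[324.29908611 245.42410347]
[324.86760933  80.08962383]
[324.55378636 284.37399387]
```

View pics/w3.png

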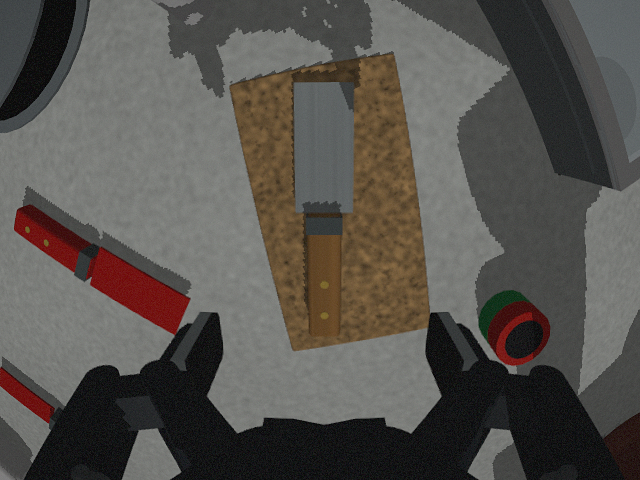

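The scraper lies centred and aligned under the gripper: front rivet at (324,285) against a predicted (324.5,284), blade end at (325,82). I descend and grip.

```bash

python3 -m jog '[[0,0,0,0,0,1,1],[0,0,0,0,0,1,1],[0,0,0,0,0,1,1],[0,0,0,0,0,0.7,1],[0,0,0,0,0,0.3,1]]'
python3 -m jog '[[0,0,0,0,0,0,-1],[0,0,0,0,0,0,-1],[0,0,0,0,0,0,-1],[0,0,0,0,0,0,-1],[0,0,0,0,0,0,-1]]' 100
python3 -m jog '[[0,0,0,0,0,0,-1],[0,0,0,0,0,0,-1]]'
python3 -m jog '[[0,0,0,0,0,-0.5,-1],[0,0,0,0,0,-1,-1],[0,0,0,0,0,-1,-1],[0,0,0,0,0,-1,-1],[0,0,0,0,0,0,-1]]'; python3 snap.py w4
```

```text
t: 6.65
tool_pos: [0.505, 0.3162, 0.0049]
tool_rot: [3.091, -0.557, -0.003]
contact_force: [0.2, -0.6, -0.5]
opening: 0.0855
grip_force: 0.0
t: 7.28
tool_pos: [0.5068, 0.317, 0.0078]
tool_rot: [-3.09, 0.557, -0.003]
contact_force: [-0.5, 0.2, 6.1]
opening: 0.0216
grip_force: 102.1
t: 7.52
tool_pos: [0.5068, 0.317, 0.0078]
tool_rot: [-3.09, 0.557, -0.003]
contact_force: [-0.7, -0.5, 6.6]
opening: 0.0217
grip_force: 102.1
t: 8.15
tool_pos: [0.5075, 0.3174, 0.1146]
tool_rot: [-3.088, 0.557, -0.008]
contact_force: [0.3, -1.3, -1.6]
opening: 0.022
grip_force: 101.2
8.2 [0.50616662 0.3167419  0.11232129] [-3.09053426e+00  5.56918355e-01 -2.78880674e-03] 0.021792572306016934
```

View pics/w4.png

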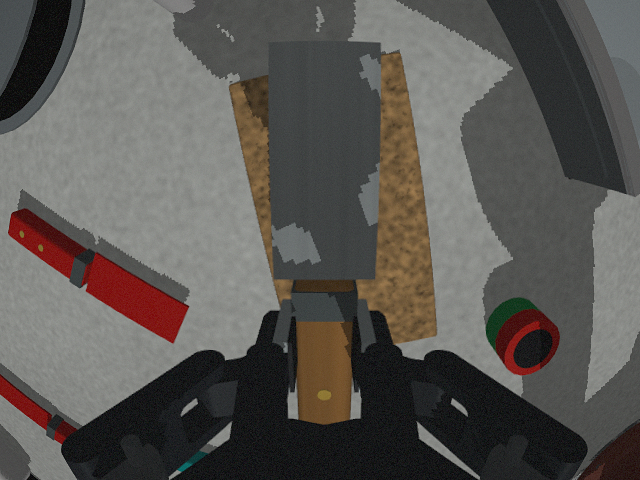

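The scraper is held straight, with blade corners at (269,42), (380,42), (272,279) and (375,279). I solve the tip position in the tool frame and plan the move to the notch.

```bash
python3 - <<'E'
from h import *
import pickle
d,o=pickle.load(open('pics/w4.pkl','rb')); f=240/np.tan(np.radians(d['fovy'])/2)
pts=[]
for p in((269,42),(380,42),(375.5,279),(272.5,279)):
    x,y=(p[0]-d['cx'])/f,(p[1]-d['cy'])/f; r=np.hypot(x,y); pts.append([x/r*np.tan(r),y/r*np.tan(r)])
obj=np.float32([[90,20,0],[90,-20,0],[0,-20,0],[0,20,0]])/1000
ok,rv,tv=cv2.solvePnP(obj,np.float32(pts)[:,None],np.eye(3),None,flags=cv2.SOLVEPNP_IPPE)
M=R.from_rotvec(d['rvec']).as_matrix();Rt=R.from_rotvec(o['tool_rot']).as_matrix()
X=lambda q:Rt.T@(M.T@(R.from_rotvec(rv[:,0]).apply(q)+tv[:,0]-d['tvec'])-o['tool_pos'])
print('tip,base in tool (m)',X([.09,0,0]).round(4),X([0,0,0]).round(4)); print(cv2.projectPoints(obj,rv,tv,np.eye(3),None)[0][:,0]*f-np.array(pts)*f)
print('plane assumption z=-.0075:')
for p in((269,42),(380,42),(375.5,279),(272.5,279)):
    C,r=ray(d,*p,True); C=Rt.T@(C-o['tool_pos']); r=Rt.T@r; print((C+r*(-.0085-C[2])/r[2]).round(4))
E
```

```text
tip,base in tool (m) [ 0.1119 -0.     -0.0124] [ 0.0219 -0.0002 -0.0099]
[[-1.42501766 -0.46908405]
 [ 1.37823158  0.56004685]
 [-1.13181337 -0.37904103]
 [ 1.16772405  0.30564332]]
plane assumption z=-.0075:
[ 0.1129 -0.0202 -0.0085]
[ 0.1129  0.02   -0.0085]
[ 0.0213  0.0204 -0.0085]
[ 0.0213 -0.0209 -0.0085]
```

```bash
cat > go.py <<'E'
# need.py x y z yaw pitch : units left to a TCP pose; pitch>0 lifts the tool's x (blade) upward, body leaning back
import sys
from h import *
x,y,z,yaw,pit=map(float,sys.argv[1:])
T=R.from_euler('z',yaw,degrees=True)*R.from_euler('y',-pit,degrees=True)*R.from_euler('x',180,degrees=True)
o=status.get_obs(); r=R.from_rotvec(o['tool_rot'])
print('t',round(o['t'],2),'pos',o['tool_pos'].round(4),'F',o['contact_force'].round(1),'shift',(r.inv().apply(np.array([x,y,z])-o['tool_pos'])/.03).round(2),'turn',((r.inv()*T).as_rotvec()/np.radians(5)).round(2))
E
python3 -m jog '[[0,0,-1,0,0,-0.2,-1],[0,0,-1,0,0,0,-1],[0,0,-1,0,0,0,-1],[0,0,-1,0,0,0,-1],[0,0,-1,0,0,0,-1]]' >/dev/null
python3 -m jog '[[0,0,-1,0,0,0,-1],[0,0,0,0,0,0,-1]]' >/dev/null
python3 go.py 0.385 -0.023 0.118 9.5 0
```

```text
t 9.07 pos [0.5044 0.3159 0.1149] F [ 0.2 -0.4 -1.2] shift [-5.79 10.48 -0.07] turn [0.01 0.04 0.  ]
```

```bash

python3 -m jog '[[0,0,0,-0.48,0.873,0,-1],[0,0,0,-0.48,0.873,0,-1],[0,0,0,-0.48,0.873,0,-1],[0,0,0,-0.48,0.873,0,-1],[0,0,0,-0.48,0.873,0,-1]]' >/dev/null
python3 -m jog '[[0,0,0,-0.48,0.873,0,-1],[0,0,0,-0.48,0.873,0,-1],[0,0,0,-0.48,0.873,0,-1],[0,0,0,-0.48,0.873,0,-1],[0,0,0,-0.48,0.873,0,-1]]' >/dev/null
python3 -m jog '[[0,0,0,-0.48,0.873,0,-1],[0,0,0,-0.48,0.873,0,-1],[0,0,0,0,0,0.9,-1],[0,0,0,0,0,0.9,-1],[0,0,0,0,0,0,-1]]' >/dev/null
python3 go.py 0.385 -0.023 0.0625 9.5 0; python3 snap.py w5; python3 - <<'E'
from h import *
grab('side','side5')
a=cv2.imread('pics/side5.png')[150:290,260:440]; b=cv2.imread('pics/w5.png')[0:260,180:480]
o=np.zeros((600,800,3),np.uint8); a=cv2.resize(a,None,fx=2.8,fy=2.8); o[:a.shape[0],:a.shape[1]]=a; o[600-260:,500:800]=b[:, :300]; cv2.imwrite('pics/c5.png',o)
E
```

```text
t 10.95 pos [ 0.3848 -0.0215  0.0603] F [-0.7  0.1 -1. ] shift [-0.    0.05 -0.07] turn [-0.03  0.07 -0.  ]
11.0 [ 0.3862422  -0.02180037  0.0620247 ] [-3.12958927 -0.26038885  0.00525945] 0.021656730440473462
```

View pics/c5.png

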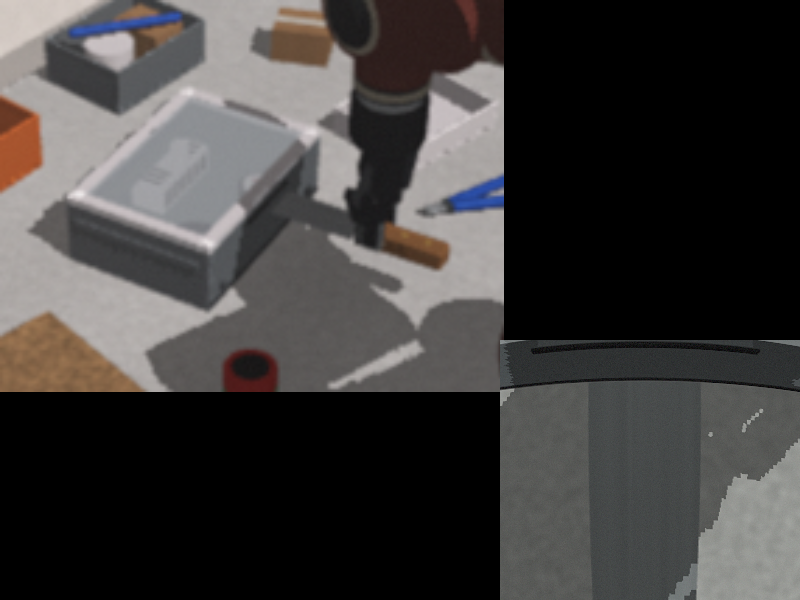

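The composite shows the blade level in front of the box front, pointing at the middle of the notch. The wrist view puts the blade end just at the foot of the front wall, which has a dark slot across its middle. I push in gently and watch the force.

```bash

python3 -m jog '[[0,0,0,0.25,0.03,-0.03,-1],[0,0,0,0.25,0,0,-1],[0,0,0,0.25,0,0,-1],[0,0,0,0.1,0,0,-1],[0,0,0,0,0,0,-1]]'
python3 go.py 0.434 -0.0148 0.063 9.5 0
```

```text
t: 11.68
tool_pos: [0.413, -0.0187, 0.0642]
tool_rot: [-3.131, -0.262, 0.001]
contact_force: [-0.2, -0.2, -2.3]
opening: 0.0218
grip_force: 101.3
t 11.68 pos [ 0.413  -0.0187  0.0642] F [-0.2 -0.2 -2.3] shift [ 0.71 -0.01  0.04] turn [-0.    0.    0.02]
```

```bash

python3 -m jog '[[0,0,0,0.25,0,0.03,-1],[0,0,0,0.25,0,0,-1],[0,0,0,0.22,0,0,-1],[0,0,0,0,0,0,-1]]'
python3 go.py 0.434 -0.0148 0.063 9.5 0; python3 - <<'E'
from h import *
g=np.array([.434,-.0148,.063]); u=np.array([np.cos(np.radians(9.5)),np.sin(np.radians(9.5)),0]); zz=np.array([0,0,1])
piv=np.array([.5107,-.002,.0675]); a0=(g-piv)@u; b0=.063-.0675
for p in (10,20,30):
    c,s=np.cos(np.radians(p)),np.sin(np.radians(p)); print(p,(piv+u*(a0*c-b0*s)+zz*(a0*s+b0*c)).round(4))
E
```

```text
t: 12.18
tool_pos: [0.4347, -0.0151, 0.0634]
tool_rot: [3.131, 0.262, 0.0]
contact_force: [0.0, -0.0, -0.3]
opening: 0.0216
grip_force: 101.3
t 12.18 pos [ 0.4347 -0.0151  0.0634] F [ 0.  -0.  -0.3] shift [-0.02 -0.02  0.01] turn [ 0.   -0.    0.02]
10 [ 0.4359 -0.0145  0.0496]
20 [ 0.4401 -0.0138  0.0367]
30 [ 0.4465 -0.0127  0.0247]
```

```bash
python3 go.py 0.4359 -0.0145 0.0496 9.5 10
python3 -m jog '[[0,0.5,0,0,0,0.11,-1],[0,0.5,0,0,0,0.11,-1],[0,0.5,0,0,0,0.11,-1],[0,0.5,0,0,0,0.11,-1]]'
python3 go.py 0.4359 -0.0145 0.0496 9.5 10
```

```text
t 12.18 pos [ 0.4347 -0.0151  0.0634] F [ 0.  -0.  -0.3] shift [ 0.04 -0.01  0.46] turn [-0.    2.    0.02]
t: 12.68
tool_pos: [0.4343, -0.0149, 0.0494]
tool_rot: [-3.104, -0.26, -0.271]
contact_force: [1.9, 0.4, -5.0]
opening: 0.0216
grip_force: 100.9
t 12.68 pos [ 0.4343 -0.0149  0.0494] F [ 1.9  0.4 -5. ] shift [ 0.06 -0.    0.  ] turn [-0.01  0.    0.01]
```

```bash

python3 -m jog '[[0,0.5,0,0,0,0.11,-1],[0,0.5,0,0,0,0.11,-1],[0,0.5,0,0,0,0.11,-1],[0,0.5,0,0,0,0.11,-1],[0,0,0,0,0,0,-1]]'
python3 -m jog '[[0,0.5,0,0,0,0.11,-1],[0,0.5,0,0,0,0.11,-1],[0,0.5,0,0,0,0.11,-1],[0,0.5,0,0,0,0.11,-1],[0,0,0,0,0,0,-1]]'
python3 go.py 0.4465 -0.0127 0.0247 9.5 30
```

```text
t: 13.3
tool_pos: [0.4364, -0.0143, 0.0359]
tool_rot: [-3.055, -0.255, -0.533]
contact_force: [-2.5, 0.1, -3.8]
opening: 0.0216
grip_force: 101.0
t: 13.92
tool_pos: [0.4473, -0.0149, 0.0316]
tool_rot: [-2.982, -0.253, -0.81]
contact_force: [-22.4, 0.4, 31.7]
opening: 0.0219
grip_force: 108.8
t 13.93 pos [ 0.4473 -0.0149  0.0316] F [-22.4   0.4  31.7] shift [-0.13 -0.08  0.19] turn [ 0.01 -0.08  0.04]
```

```bash
cat > lid.py <<'E'
# lid angle from side view: optical flow of front-left corner, then ray cast on the plane of the lid's left edge
from h import *
import json,os,sys
u=np.array([np.cos(np.radians(9.5)),np.sin(np.radians(9.5)),0]); l=np.array([-u[1],u[0],0]); c=np.array([.5945,.012,0])
H=c+.085*u+.12*l+[0,0,.075]
def ang(prev,p0):
    d=grab('side'); b=cv2.cvtColor(d['img'],cv2.COLOR_RGB2GRAY)
    a=prev; p,s,e=cv2.calcOpticalFlowPyrLK(a,b,np.float32([p0]),None,winSize=(15,15),maxLevel=2)
    o,r=ray(d,*p[0]); X=o+r*(((H-o)@l)/(r@l)); v=X-H; return b,p[0],np.degrees(np.arctan2(v[2],-(v@u))),np.linalg.norm(v),s[0,0],e[0,0]
if __name__=='__main__':
    f='pics/lidst.npz'
    if os.path.exists(f): z=np.load(f); prev,p0=z['a'],z['p']
    else:
        prev=cv2.cvtColor(cv2.imread('pics/side5.png'),cv2.COLOR_BGR2GRAY); d=grab('side'); p0=proj(d,H-.17*u+[0,0,.008]); print('start',p0)
        cc=np.float32([[p0]]); cv2.cornerSubPix(prev,cc,(4,4),(-1,-1),(3,30,.01)); p0=cc[0,0]; print(p0)
    b,p,A,n,s,e=ang(prev,p0); print('px',p,'angle(incl 2.7 offset)',A,'len',n,s,e)
    np.savez(f,a=b,p=p)
E
python3 lid.py
```

```text
start [334.75540802 238.05752753]
[335.08856 239.81596]
px [334.9066  236.94765] angle(incl 2.7 offset) 4.054725183697334 len 0.1708767618933737 1 6.357917
```

```bash
cat > arc.py <<'E'
import sys
from h import *
pit=float(sys.argv[1]); o=status.get_obs(); Rt=R.from_rotvec(o['tool_rot'])
u=np.array([np.cos(np.radians(9.5)),np.sin(np.radians(9.5)),0]); c=np.array([.5945,.012,0]); z=np.array([0,0,1.])
tip=o['tool_pos']+Rt.apply([.1125,0,-.008-.00125]); b=[(tip-c)@u,tip[2]]; r=np.hypot(.085-b[0],b[1]-.075); th=np.degrees(np.arctan2(b[1]-.075,.085-b[0]))
print('tip box',np.round(b,4),'r',r.round(4),'theta',th.round(1),'F',o['contact_force'].round(1),'t',round(o['t'],2))
r=float(sys.argv[2]); prev=tip
for t in map(float,sys.argv[3:]):
    P=c+u*(.085-r*np.cos(np.radians(t)))+z*(.075+r*np.sin(np.radians(t)))
    if t==float(sys.argv[3]): P=P+0*P
    print(t,(Rt.inv().apply(P-prev)/.03).round(2)); prev=P
E
python3 arc.py 30 .135 10 16 22 28 34 40 46 52 58 64
```

```text
tip box [-0.0572  0.0964] r 0.1438 theta 8.5 F [-22.9  -0.5  33.4] t 14.03
10.0 [ 0.3  -0.06  0.1 ]
16.0 [ 0.32  0.   -0.34]
22.0 [ 0.36  0.   -0.31]
28.0 [ 0.39  0.   -0.27]
34.0 [ 0.41  0.   -0.23]
40.0 [ 0.43  0.   -0.18]
46.0 [ 0.45  0.   -0.14]
52.0 [ 0.46  0.   -0.09]
58.0 [ 0.47  0.   -0.04]
64.0 [0.47 0.   0.01]
```

```bash

python3 -m jog '[[0,0,0,0.1,0,-0.25,-1],[0,0,0,0.3,0,-0.35,-1],[0,0,0,0.3,0,-0.35,-1],[0,0,0,0,0,0,-1]]'
python3 lid.py; python3 arc.py 30 .14 22 28
```

```text
t: 14.52
tool_pos: [0.4482, -0.013, 0.062]
tool_rot: [-2.983, -0.251, -0.803]
contact_force: [-0.0, 0.9, -1.2]
opening: 0.0215
grip_force: 103.3
px [333.05945 226.8897 ] angle(incl 2.7 offset) 15.169694251515661 len 0.17033469439855448 1 29.002361
tip box [-0.0558  0.1262] r 0.1499 theta 20.0 F [-0.2 -0.2 -1.4] t 14.57
22.0 [ 0.34 -0.01  0.15]
28.0 [ 0.4   0.   -0.28]
```

```bash

python3 -m jog '[[0,0,0,0.4,0,-0.2,-1],[0,0,0,0.39,0,-0.27,-1],[0,0,0,0.41,0,-0.23,-1],[0,0,0,0,0,0,-1]]'
python3 lid.py; python3 arc.py 30 .145 40 46 52 58 64
```

```text
t: 15.08
tool_pos: [0.4697, -0.0098, 0.0994]
tool_rot: [-2.982, -0.25, -0.807]
contact_force: [-0.8, 0.4, -0.7]
opening: 0.0219
grip_force: 103.5
px [316.52106 227.36153] angle(incl 2.7 offset) 11.391635546170061 len 0.11361423068714867 1 38.594307
tip box [-0.0345  0.1635] r 0.1487 theta 36.5 F [-0.4 -0.4 -0.1] t 15.12
40.0 [ 0.32 -0.02  0.01]
46.0 [ 0.48  0.   -0.15]
52.0 [ 0.5   0.   -0.09]
58.0 [ 0.5   0.   -0.04]
64.0 [0.51 0.   0.01]
```

```bash

python3 -m jog '[[0,0,0,0.35,0,-0.05,-1],[0,0,0,0.48,0,-0.15,-1],[0,0,0,0.5,0,-0.09,-1],[0,0,0,0.5,0,-0.04,-1],[0,0,0,0,0,0,-1]]'
python3 arc.py 30 .145 62 65 66 67
python3 - <<'E'
from h import *
a=grab('side','side6')['img'][130:290,240:420]; b=grab('top','top6')['img'][140:290,320:520]; w=grab('wrist','w6')['img']
o=np.zeros((600,800,3),np.uint8); o[:320,:360]=cv2.resize(a,(360,320)); o[:300,380:780]=cv2.resize(b,(400,300)); o[330:570,:320]=cv2.resize(w,(320,240))
cv2.imwrite('pics/c6.png',o[:,:,::-1])
E
```

```text
t: 15.75
tool_pos: [0.5118, -0.0025, 0.135]
tool_rot: [-2.982, -0.25, -0.805]
contact_force: [-1.1, -0.3, -2.1]
opening: 0.0215
grip_force: 103.6
tip box [0.0086 0.1996] r 0.1461 theta 58.5 F [-1.1 -0.3 -2.1] t 15.75
62.0 [ 0.3  -0.01  0.04]
65.0 [0.25 0.   0.02]
66.0 [0.08 0.   0.01]
67.0 [0.08 0.   0.01]
```

View pics/c6.png

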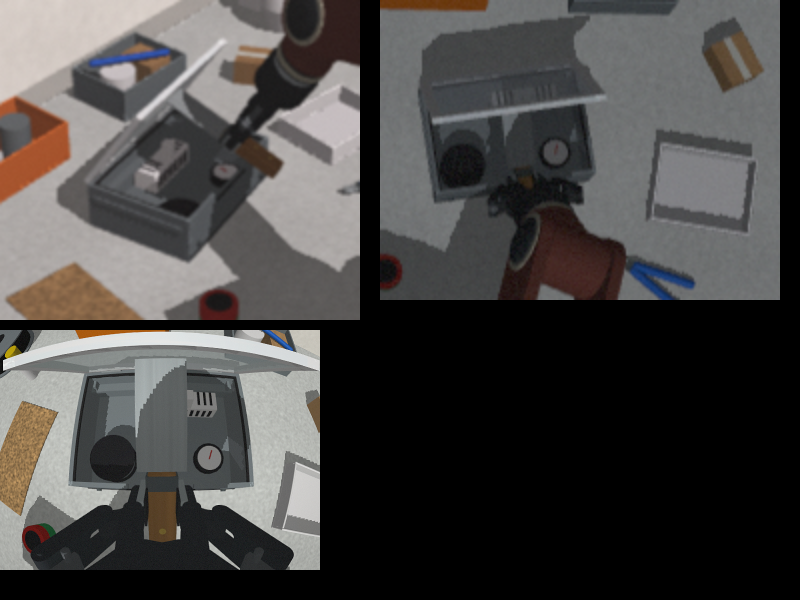

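The lid is raised to nearly 60° on the blade (front edge in the wrist view at rows 330–370), and the spool and hygrometer are undisturbed. I push it on to its stop.

```bash

python3 -m jog '[[0,0,0,0.3,0,0.02,-1],[0,0,0,0.25,0,0.01,-1],[0,0,0,0.1,0,0,-1],[0,0,0,0,0,0,-1]]'
python3 arc.py 30 .145 65
```

```text
t: 16.4
tool_pos: [0.527, 0.0005, 0.1417]
tool_rot: [-2.983, -0.25, -0.8]
contact_force: [-0.6, -0.3, -2.5]
opening: 0.0219
grip_force: 103.6
tip box [0.0243 0.206 ] r 0.1444 theta 65.1 F [-0.6 -0.3 -2.5] t 16.4
65.0 [-0.01 -0.   -0.02]
```

```bash

python3 -m jog '[[0,0,0,0.12,0,0,-1],[0,0,0,0.12,0,0,-1],[0,0,0,0,0,0,-1]]'
python3 -m jog '[[0,0,0,0.12,0,0,-1],[0,0,0,0,0,0,-1]]'; python3 arc.py 30 .145 65
```

```text
t: 16.77
tool_pos: [0.5302, 0.0015, 0.1423]
tool_rot: [-2.986, -0.25, -0.787]
contact_force: [-13.3, -4.0, -1.2]
opening: 0.0218
grip_force: 104.4
t: 17.02
tool_pos: [0.5305, 0.0024, 0.1409]
tool_rot: [-2.987, -0.252, -0.774]
contact_force: [-23.2, -4.2, -1.9]
opening: 0.022
grip_force: 105.0
tip box [0.0291 0.2037] r 0.1403 theta 66.5 F [-23.2  -4.2  -1.9] t 17.02
65.0 [-0.11  0.04 -0.17]
```

```bash

python3 -m jog '[[0,0,0,-0.87,0,-0.5,-1],[0,0,0,-0.87,0,-0.5,-1],[0,0,0,-0.87,0,-0.5,-1],[0,0,0,-0.87,0,-0.5,-1],[0,-1,0,0,0,0,-1]]' >/dev/null
python3 -m jog '[[0,-1,0,0,0,0,-1],[0,-1,0,0,0,0,-1],[0,-1,0,0,0,0,-1],[0,-1,0,0,0,0,-1],[0,-1,0,0,0,0,-1]]' >/dev/null
python3 -m jog '[[0,0,0,0,0,0,-1]]'
python3 go.py 0.506 0.316 0.115 9.5 0
```

```text
t: 18.4
tool_pos: [0.4189, -0.0179, 0.1476]
tool_rot: [-3.13, -0.263, -0.004]
contact_force: [-0.0, -0.4, -1.1]
opening: 0.0215
grip_force: 103.5
t 18.4 pos [ 0.4189 -0.0179  0.1476] F [-0.  -0.4 -1.1] shift [  4.72 -10.49   1.1 ] turn [ 0.   -0.03  0.02]
```

```bash

python3 -m jog '[[0,0,0,0.3,-0.92,0.09,-1],[0,0,0,0.3,-0.92,0.09,-1],[0,0,0,0.3,-0.92,0.09,-1],[0,0,0,0.3,-0.92,0.09,-1],[0,0,0,0.3,-0.92,0.09,-1]]' >/dev/null
python3 -m jog '[[0,0,0,0.45,-0.84,0.09,-1],[0,0,0,0.45,-0.84,0.09,-1],[0,0,0,0.45,-0.84,0.09,-1],[0,0,0,0.45,-0.84,0.09,-1],[0,0,0,0.45,-0.84,0.09,-1]]' >/dev/null
python3 -m jog '[[0,0,0,0.48,-0.84,0.09,-1],[0,0,0,0.48,-0.84,0.09,-1],[0,0,1,0,0,0,-1],[0,0,1,0,0,0,-1],[0,0,1,0,0,0,-1]]' >/dev/null
python3 -m jog '[[0,0,1,0,0,0,-1],[0,0,1,0,0,0,-1],[0,0,1,0,0,0,-1],[0,0,0,0,0,0,-1]]'
python3 go.py 0.507 0.317 0.008 -20.5 0; python3 snap.py w7; python3 - <<'E'
from h import *
d=cv2.imread('pics/w7.png'); g=cv2.imread('pics/w4.png')
hsv=cv2.cvtColor(d,cv2.COLOR_BGR2HSV)
# blade edges: compare row profiles with the earlier in-hand picture
for im in(g,d):
    x=cv2.cvtColor(im,cv2.COLOR_BGR2HSV)[...,1].astype(int); print([ (r,np.where(x[r,240:410]<45)[0][[0,-1]]+240) for r in(100,180,265)], np.argmax(np.abs(np.diff(cv2.GaussianBlur(im,(1,5),0)[20:80,290:350].mean(axis=(1,2)))))+20)
E
```

```text
t: 20.78
tool_pos: [0.5044, 0.3154, 0.115]
tool_rot: [-3.09, 0.556, -0.002]
contact_force: [-0.1, 0.4, -1.5]
opening: 0.0213
grip_force: 103.5
t 20.77 pos [0.5044 0.3154 0.115 ] F [-0.1  0.4 -1.5] shift [ 0.06 -0.07  3.57] turn [-0.02 -0.01  0.02]
20.825 [0.50439104 0.31540365 0.11489277] [-3.09062734e+00  5.55124022e-01 -1.87787631e-03] 0.02158320632631722
[(100, array([268, 409])), (180, array([240, 378])), (265, array([240, 374]))] 40
[(100, array([272, 409])), (180, array([240, 376])), (265, array([240, 373]))] 54
```

```bash
python3 - <<'E'
from h import *
for n in('w4','w7'):
    im=cv2.imread(f'pics/{n}.png'); g=cv2.GaussianBlur(cv2.cvtColor(im,cv2.COLOR_BGR2GRAY),(5,5),0).astype(int)
    print(n,'col325',[(r,g[r,315],g[r,350]) for r in range(30,76,4)])
    print('base',[(r,g[r,300]) for r in range(262,302,4)])
    gx=cv2.Sobel(g.astype(np.float32),cv2.CV_32F,1,0); s=cv2.cvtColor(im,cv2.COLOR_BGR2HSV)[...,1].astype(np.float32); sx=cv2.Sobel(cv2.GaussianBlur(s,(5,5),0),cv2.CV_32F,1,0)
    for r0 in(85,120,200,250):
        k=np.abs(sx[r0-5:r0+6]).mean(0); print(r0,240+np.argmax(k[240:300]),340+np.argmax(k[340:410]))
E
```

```text
w4 col325 [(30, np.int64(96), np.int64(82)), (34, np.int64(84), np.int64(85)), (38, np.int64(82), np.int64(126)), (42, np.int64(70), np.int64(80)), (46, np.int64(70), np.int64(69)), (50, np.int64(69), np.int64(68)), (54, np.int64(69), np.int64(70)), (58, np.int64(70), np.int64(69)), (62, np.int64(70), np.int64(69)), (66, np.int64(69), np.int64(69)), (70, np.int64(70), np.int64(68)), (74, np.int64(69), np.int64(69))]
base [(262, np.int64(90)), (266, np.int64(66)), (270, np.int64(65)), (274, np.int64(65)), (278, np.int64(63)), (282, np.int64(47)), (286, np.int64(46)), (290, np.int64(45)), (294, np.int64(63)), (298, np.int64(65))]
85 268 381
120 268 380
200 270 378
250 272 376
w7 col325 [(30, np.int64(84), np.int64(86)), (34, np.int64(82), np.int64(137)), (38, np.int64(82), np.int64(136)), (42, np.int64(85), np.int64(133)), (46, np.int64(83), np.int64(136)), (50, np.int64(82), np.int64(136)), (54, np.int64(76), np.int64(93)), (58, np.int64(69), np.int64(71)), (62, np.int64(70), np.int64(69)), (66, np.int64(70), np.int64(69)), (70, np.int64(71), np.int64(70)), (74, np.int64(70), np.int64(69))]
base [(262, np.int64(68)), (266, np.int64(67)), (270, np.int64(66)), (274, np.int64(66)), (278, np.int64(66)), (282, np.int64(62)), (286, np.int64(45)), (290, np.int64(46)), (294, np.int64(52)), (298, np.int64(61))]
85 272 403
120 271 409
200 272 376
250 273 375
```

The blade has slipped about 6° tip-down in the grip (tip row 55 against 41), so I tilt the tool by that amount before setting it down.

```bash

python3 -m jog '[[0,0.6,0,0.05,-0.07,0,-1],[0,0.6,0,0.05,0,0,-1],[0,0,0,0.1,0,1,-1],[0,0,0,0.1,0,1,-1],[0,0,0,0.1,0,0.9,-1]]' >/dev/null
python3 -m jog '[[0,0,0,0.03,0,0.3,-1],[0,0,0,0,0,0,-1],[0,0,0,0,0,0,-1]]'
python3 go.py 0.507 0.317 0.009 -20.5 6
```

```text
t: 21.82
tool_pos: [0.5273, 0.31, 0.0216]
tool_rot: [3.071, -0.553, 0.164]
contact_force: [-0.0, 0.3, -1.2]
opening: 0.0214
grip_force: 103.6
t 21.82 pos [0.5273 0.31   0.0216] F [-0.   0.3 -1.2] shift [-0.76  0.02  0.34] turn [-0.02 -0.02  0.02]
```

```bash

python3 -m jog '[[0,0,0,-0.36,0.02,0.1,-1],[0,0,0,-0.35,0,0.12,-1],[0,0,0,0,0,0.08,-1],[0,0,0,0,0,0,-1],[0,0,0,0,0,0,-1]]'
python3 go.py 0.507 0.317 0.009 -20.5 6
```

```text
t: 22.45
tool_pos: [0.5075, 0.316, 0.009]
tool_rot: [3.07, -0.553, 0.161]
contact_force: [0.4, 0.1, -0.7]
opening: 0.0216
grip_force: 103.6
t 22.45 pos [0.5075 0.316  0.009 ] F [ 0.4  0.1 -0.7] shift [-0.03 -0.02 -0.  ] turn [-0.   -0.    0.01]
```

```bash

python3 -m jog '[[0,0,0,0,0,0.07,-1],[0,0,0,0,0,0,-1]]'
python3 -m jog '[[0,0,0,0,0,0,-0.3],[0,0,0,0,0,0,0],[0,0,0,0,0,0,1],[0,0,0,0,0,0,1],[0,0,0,0,0,0,1]]' 40
python3 -m jog '[[0,0,0,0,0,-0.5,1],[0,-0.6,0,0,0,-0.9,1],[0,-0.6,0,0,0,-1,1],[0,0,0,0,0,-1,1],[0,0,0,0,0,-1,1]]'
python3 go.py 0.34 0 0.3 9.5 35; python3 snap.py w8; python3 - <<'E'
from h import *
im=cv2.imread('pics/w8.png'); import pickle; d=pickle.load(open('pics/w8.pkl','rb'))[0]
h=cv2.cvtColor(im,cv2.COLOR_BGR2HSV)
m=((h[...,1]<50)&(h[...,2]>75)).astype(np.uint8); m[:, :240]=0; m[:,420:]=0; m[300:]=0
n,l,s,c=cv2.connectedComponentsWithStats(cv2.erode(m,np.ones((3,3)))); 
for i in range(1,n):
    if s[i,4]>600: print(s[i],c[i],onz(d,*c[i],.016,True))
E
```

```text
t: 22.7
tool_pos: [0.508, 0.316, 0.0074]
tool_rot: [3.07, -0.553, 0.162]
contact_force: [-1.2, -0.7, 2.6]
opening: 0.0221
grip_force: 104.0
t: 23.32
tool_pos: [0.5074, 0.3159, 0.0067]
tool_rot: [3.069, -0.553, 0.161]
contact_force: [0.3, -0.3, -0.5]
opening: 0.0854
grip_force: 0.0
t: 23.95
tool_pos: [0.5021, 0.318, 0.1408]
tool_rot: [-3.091, 0.557, -0.002]
contact_force: [0.2, -0.5, -0.3]
opening: 0.0852
grip_force: 0.0
t 23.95 pos [0.5021 0.318  0.1408] F [ 0.2 -0.5 -0.3] shift [-1.36 11.82 -5.32] turn [ 1.82  6.82 -5.8 ]
24.0 [0.50457768 0.31929168 0.14594505] [-3.08653495  0.55607785 -0.01180122] 0.08566945768717711
[ 349    0   70  208 4673] [397.14722876  59.09779585] [0.60738421 0.22261048 0.016     ]
[ 241   21   89   57 3487] [277.72440493  46.80355607] [0.64475448 0.29917883 0.016     ]
[ 296   82   55  122 6033] [322.88977292 140.06000332] [0.56899963 0.29332304 0.016     ]
[ 241  121   42  178 3688] [254.36578091 239.37093275] [0.51810309 0.36800322 0.016     ]
```

```bash

python3 -m jog '[[0,0,-1,0,0,-0.8,1],[0,0,-1,0,0,-0.8,1],[0,0,-1,0,0,-0.8,1],[0,0,-1,0,0,-0.8,1],[0,0,-1,0,0,-0.8,1]]' >/dev/null
python3 -m jog '[[0,0,-1,0,0,-0.8,1],[0,0,0,0,0,0,1]]' >/dev/null
python3 go.py 0.40 -0.03 0.3 9.5 0
```

```text
t 24.88 pos [0.5028 0.3185 0.2858] F [-0.3  0.4  0.3] shift [-5.3  10.89 -0.52] turn [-0.02 -0.06  0.  ]
```

```bash

python3 -m jog '[[0,0,0,-0.45,0.88,-0.04,1],[0,0,0,-0.45,0.88,-0.04,1],[0,0,0,-0.45,0.88,-0.04,1],[0,0,0,-0.45,0.88,-0.04,1],[0,0,0,-0.45,0.88,-0.04,1]]' >/dev/null
python3 -m jog '[[0,0,0,-0.45,0.88,-0.04,1],[0,0,0,-0.45,0.88,-0.04,1],[0,0,0,-0.45,0.88,-0.04,1],[0,1,0,-0.4,0.88,0,1],[0,1,0,-0.4,0.88,0,1]]' >/dev/null
python3 -m jog '[[0,1,0,-0.3,0.88,0,1],[0,1,0,-0.3,0.88,0,1],[0,1,0,0,0,0,1],[0,1,0,0,0,0,1],[0,1,0,0,0,0,1]]' >/dev/null
python3 -m jog '[[0,0,0,0,0,0,1]]'; python3 snap.py w9; python3 go.py 0.40 -0.03 0.3 9.5 35
```

```text
t: 26.88
tool_pos: [0.4161, -0.0214, 0.2849]
tool_rot: [-2.941, -0.242, -0.91]
contact_force: [-0.2, -1.0, 0.1]
opening: 0.0856
grip_force: 0.0
26.925 [ 0.41629027 -0.02119585  0.28623504] [-2.9406827  -0.24404546 -0.91256378] 0.085153132867286
t 26.93 pos [ 0.4163 -0.0212  0.2862] F [-0.3  1.1 -0. ] shift [-0.22  0.2  -0.71] turn [-0.04  0.1  -0.02]
```

View pics/w9.png

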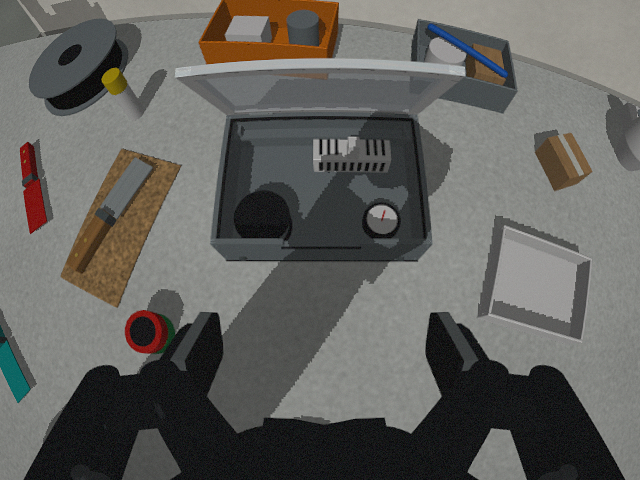

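The open box is fully in view: cartridge at (313–391, 138–172) with its tab near (350,145), hygrometer at (381,218), spool at (262,215), empty tray with corners (500,222), (590,260), (582,340), (490,312), and the scraper flat on its mat. I take a second view from the side to triangulate the tab.

```bash

python3 -m jog '[[0,0,0,0,1,0,1],[0,0,0,0,1,0,1],[0,0,0,0,1,0,1],[0,0,0,0,0,0,1],[0,0,0,0,0,0,1]]' >/dev/null; python3 snap.py w10
python3 - <<'E'
from h import *
for n,(u0,u1,v0,v1) in dict(w9=(306,396,128,178),w10=(215,320,120,185)).items():
    g=cv2.imread(f'pics/{n}.png',0)[v0:v1,u0:u1]; print(n)
    for r in range(0,v1-v0,2): print(v0+r,''.join('%x'%(min(15,int(x)//16)) for x in g[r,::1]))
E
```

```text
27.6 [ 0.43194481 -0.10899732  0.28803722] [-2.93953722 -0.24883985 -0.91700821] 0.08517174480198067
w9
128 555555555555555555555555555555555555555555555555555455423233333233233233332222333333232233
130 555555555555555555555555555555555555555555555555555555433332333323333323333333333333323333
132 555555555555555555555555555555555555555555555555555543333333333333333332333333333233333333
134 555555555555555555555555555555555555555555555554445543333333333323333333333323333333323332
136 555555555555555555555555555555554555555555666555554333333333333233333333333333333333333333
138 444444455555544444444444555544445544444446899999998554222223223222332232233333223323222333
140 444444489aaa950079aa840289aa74048aa99aaaa9899999975555555554213455521144554212454444222223
142 54444448999a950079998402799a74148999999998899999a85555555554203555631045555201455564333222
144 444444489999950079a984028999740489999999977aa999a85555555554202455631035555310355555323323
146 555555489999951079998412899a740489999999867a9aa8765555555554201456531024555300355565423232
148 55555559999a950079998402899973048999999986
[... 4312 characters left out ...]
8730138886112588640037885200588831024545
174 555555555555555555555555555555555688888888888766688876678777666777766667776666776766666666656666544444444
176 555555555555555555555555555555555555555555555555555555555555555555555555555555555555555555554432323233333
178 555555555555555555555555555555555555555555555555555555555555555555555555555555555555555554432332333333333
180 555555555555555555555555555555555555555554555555555555555555555555555555555555555555555552322333333332333
182 555555555555555555555555555555555555555555555555555555555555555555555554555555555555543323323332333333333
184 555555555555555555555555555555555555555555555555555555555555555555555555555555555554333333333333333333333
```

```bash
python3 - <<'E'
from h import *
import pickle
D={k:pickle.load(open(f'pics/{k}.pkl','rb'))[0] for k in('w9','w10')}
u=np.array([np.cos(np.radians(9.5)),np.sin(np.radians(9.5)),0]); l=np.array([-u[1],u[0],0]); c=np.array([.5945,.012,0])
bx=lambda P:np.round([(P-c)@u,(P-c)@l,P[2]],4)
for n,a,b in(('tab rear top',(351.8,138),(280,139.5)),('front top L',(312.7,161),(243.5,163.5)),('front bot L',(314.5,171.5),(248.5,175))):
    P,e=two(ray(D['w9'],*a,True),ray(D['w10'],*b,True)); print(n,P.round(4),bx(P),e.round(4))
for k,p,z,n in(('w10',(280,139.5),.069,'tab rear'),('w10',(279.7,151),.069,'tab front'),('w9',(351.8,138),.069,'tab rear'),('w10',(243.5,163.5),.039,'FTL'),('w9',(312.7,161),.039,'FTL'),('w9',(391.5,161),.039,'FTR'),('w9',(314.5,171.5),.005,'FBL')):
    print(k,n,bx(onz(D[k],*p,z,True)))
# box check: inner rear/front walls, from tray: corners
for p in((500,222),(590,260),(582,340),(490,312)): print('tray',onz(D['w9'],*p,.035,True).round(4))
E
```

```text
tab rear top [ 0.6576 -0.0153  0.0592] [ 0.0577 -0.0373  0.0592] 0.0024
front top L [0.6286 0.0292 0.0381] [0.0364 0.0113 0.0381] 0.002
front bot L [0.6274 0.0274 0.0104] [0.035  0.0098 0.0104] 0.0002
w10 tab rear [ 0.0528 -0.0386  0.069 ]
w10 tab front [ 0.0361 -0.0392  0.069 ]
w9 tab rear [ 0.0499 -0.0365  0.069 ]
w10 FTL [0.037  0.0112 0.039 ]
w9 FTL [0.0347 0.0112 0.039 ]
w9 FTR [ 0.0358 -0.0885  0.039 ]
w9 FBL [0.0378 0.01   0.005 ]
tray [ 0.589  -0.2198  0.035 ]
tray [ 0.5609 -0.3692  0.035 ]
tray [ 0.4498 -0.3553  0.035 ]
tray [ 0.4724 -0.2107  0.035 ]
```

```bash

python3 -m jog '[[0,0.9,0,0,0,0,1],[0,0.9,0,0,0,0,1],[0,0.8,0,0,0,0,1],[0,0,0,0,0,0,1]]' >/dev/null
python3 go.py 0.5643 -0.0316 0.133 9.5 48
```

```text
t 28.1 pos [ 0.4314 -0.1092  0.2869] F [ 0.7 -0.8 -0.3] shift [-0.56 -1.8   7.01] turn [-0.04  0.08  0.  ]
```

```bash

python3 -m jog '[[0,0,0,-0.08,-0.26,0.9,1],[0,0,0,-0.08,-0.26,1,1],[0,0,0,-0.08,-0.26,1,1],[0,0,0,-0.08,-0.26,1,1],[0,0,0,-0.08,-0.26,1,1]]' >/dev/null
python3 -m jog '[[0,0.08,0,-0.08,-0.26,1,1],[0,0,0,-0.08,-0.26,1,1],[0,0,0,0,0,0,1]]'
python3 go.py 0.6521 -0.0169 0.053 9.5 48
python3 snap.py w11; python3 - <<'E'
from h import *
im=cv2.imread('pics/w11.png',0)
import pickle; d,o=pickle.load(open('pics/w11.pkl','rb'))
f=240/np.tan(np.radians(d['fovy'])/2); M=R.from_rotvec(d['rvec']).as_matrix()
def fp(P):
    c=M@np.array(P)+d['tvec']; t=np.arctan2(np.hypot(*c[:2]),c[2]); return c[:2]/np.hypot(*c[:2])*t*f+[d['cx'],d['cy']]
u=np.array([np.cos(np.radians(9.5)),np.sin(np.radians(9.5)),0]); l=np.array([-u[1],u[0],0]); c=np.array([.5945,.012,0]);z=np.array([0,0,1])
for n,(a,b,h) in dict(tabFL=(.036,-.031,.069),tabFR=(.036,-.045,.069),tabRL=(.052,-.031,.069),tabRR=(.052,-.045,.069),FTL=(.037,.0115,.039),FTR=(.037,-.0885,.039)).items(): print(n,fp(c+a*u+b*l+h*z).round(1))
p=fp(c+.044*u-.038*l+.069*z); x,y=int(p[0]),int(p[1]); print(x,y)
for r in range(y-24,y+40,3): print(r,''.join('%x'%(min(15,int(v)//16)) for v in im[r,x-60:x+60:2]))
E
```

```text
t: 29.1
tool_pos: [0.5623, -0.0294, 0.1339]
tool_rot: [-2.796, -0.239, -1.238]
contact_force: [-0.7, -0.0, -0.0]
opening: 0.0855
grip_force: 0.0
t 29.1 pos [ 0.5623 -0.0294  0.1339] F [-0.7 -0.  -0. ] shift [0.03 0.11 4.05] turn [-0.09  0.04  0.01]
29.15 [ 0.56262442 -0.03038256  0.13553876] [-2.79620568 -0.23834688 -1.24278014] 0.08553973967040177
tabFL [317.7 243.5]
tabFR [338.2 243.6]
tabRL [318.1 223.9]
tabRR [337.9 224. ]
FTL [262.8 262.1]
FTR [393.9 262.5]
327 233
209 555555555555555555555555555555565555555555555555555555555565
212 666666666666666666666666666666666666666666666666666666666666
215 666666666666666666666666666666666666666666666666666666666666
218 666666666666666666666666666666666666666666666666666666666666
221 666666666666666666666666666665455545456666666666666666666666
224 666666666666666666666666667888888888345666666666666666666666
227 555555555555655555655555559bbbbbbbbc434555555555555555555555
230 bbbb912bcbb218bbb510bbbbbbbbbbbbbbbb7766bc811bbba11abba119ca
233 cbbb911bbbb218bbb313bbbbbbbbbbbbbbbb7666bb821abba118bbc11377
236 bbbb911bbbb119bbc213bbbbbbbbbbbbbbbc766cbb821abbc118b9720276
239 bbbb712bbba109bbc115bbbbbbbbbbbbbbbc766cbba21abbc115a6721076
242 bbbb512bbb811abbc116bbbbbbcddddedddd768bbba11acb711376730077
245 bbbc324bbb611bbba118cbbbbbaaaaaaaaaa668bbba11a86721366641066
248 bbbc015bbb311cbba119bbbbbbaaaaaaaaaa6cbbbba11567721276661166
251 bbba119bbb313a665005bbbbbbaaaaaaaaa96bbbbbb11566731276661166
254 bbb977b9bc73967654476bbbb99aaaaaaaa9667999622576631276662256
257 bb6666669b66667666666666666666666666666666666766766776667666
260 bc7666677767766666766667666666666666666666666676666667666666
263 bb6666666666666666666666676666667666767667666766677666767666
266 aaa4333666333666555568a4556665555666556666666666666666666666
269 aaa7011666011466410066a1115664113666001766211566411266601166
272 9aaa51056640136651116661115663114666112666011566211466410166
```

The tab shows at columns 319–338 with its top front edge at row 243, within a pixel of the prediction. I go in and grip it.

```bash

python3 -m jog '[[-0.05,0,0,0.02,0.1,0.9,1],[0,0,0,0,0,0.9,1],[0,0,0,0,0,0.9,1],[0,0,0,0,0,0.8,1],[0,0,0,0,0,0.5,1]]'
python3 go.py 0.6521 -0.0169 0.053 9.5 48
```

```text
t: 29.78
tool_pos: [0.653, -0.0203, 0.0581]
tool_rot: [-2.799, -0.233, -1.253]
contact_force: [1.2, -0.1, -0.2]
opening: 0.0859
grip_force: 0.0
t 29.77 pos [ 0.653  -0.0203  0.0581] F [ 1.2 -0.1 -0.2] shift [-0.14 -0.12  0.1 ] turn [ 0.02 -0.04  0.01]
```

```bash

python3 -m jog '[[0,0,0,-0.04,0,0.04,1],[0,0,0,0,0,0,1]]' >/dev/null
python3 go.py 0.6521 -0.0169 0.053 9.5 48;python3 -m jog '[[0,0,0,0,0,0,1]]' >/dev/null;python3 go.py 0.6521 -0.0169 0.053 9.5 48
```

```text
t 30.02 pos [ 0.6519 -0.0204  0.0562] F [ 0.6 -0.6 -0.1] shift [-0.06 -0.11  0.09] turn [ 0.02 -0.03  0.01]
t 30.15 pos [ 0.6517 -0.0203  0.056 ] F [ 0.2 -0.1  0.3] shift [-0.05 -0.11  0.09] turn [ 0.02 -0.03  0.01]
```

```bash

python3 -m jog '[[0,0,0,-0.05,-0.11,0.07,1],[0,0,0,0,0,0,1]]' >/dev/null;python3 go.py 0.6521 -0.0169 0.053 9.5 48
python3 -m jog '[[0,0,0,0,0,0,-0.3],[0,0,0,0,0,0,-0.5],[0,0,0,0,0,0,-1],[0,0,0,0,0,0,-1],[0,0,0,0,0,0,-1]]' 60
python3 -m jog '[[0,0,0,0,0,0,-1],[0,0,0,0,0,0,-1]]'
```

```text
t 30.4 pos [ 0.6512 -0.0164  0.052 ] F [-0.3  0.7  0.3] shift [ 0.04  0.02 -0.  ] turn [ 0.01 -0.01  0.  ]
t: 31.02
tool_pos: [0.6517, -0.0168, 0.0523]
tool_rot: [-2.801, -0.232, -1.249]
contact_force: [0.3, 0.0, 1.0]
opening: 0.0128
grip_force: 60.0
t: 31.28
tool_pos: [0.6517, -0.0168, 0.0523]
tool_rot: [-2.801, -0.232, -1.249]
contact_force: [-0.6, -0.7, 0.9]
opening: 0.0123
grip_force: 60.0
```

```bash

python3 -m jog '[[0,0,0,0.025,0,-0.022,-1],[0,0,0,-0.15,0,-0.167,-1],[0,0,0,-0.15,0,-0.167,-1],[0,0,0,-0.15,0,-0.167,-1],[0,0,0,-0.15,0,-0.167,-1]]'
python3 -m jog '[[0,0,0,0,0,0,-1]]'
python3 go.py 0.6521 -0.0169 0.053 9.5 48
```

```text
t: 31.9
tool_pos: [0.6244, -0.0212, 0.0531]
tool_rot: [-2.801, -0.232, -1.249]
contact_force: [0.6, 0.1, -1.0]
opening: 0.0125
grip_force: 59.9
t: 32.02
tool_pos: [0.6244, -0.0212, 0.053]
tool_rot: [-2.801, -0.232, -1.248]
contact_force: [-0.2, 1.2, -0.3]
opening: 0.0124
grip_force: 59.9
t 32.02 pos [ 0.6244 -0.0212  0.053 ] F [-0.2  1.2 -0.3] shift [0.63 0.01 0.69] turn [ 0.01 -0.01 -0.  ]
```

```bash

python3 -m jog '[[0,0,0,0.25,0,-0.22,-1],[0,0,0,0.18,0,-0.79,-1],[0,0,0,0.18,0,-0.79,-1],[0,0,0,0.18,0,-0.79,-1],[0,0,0,0.18,0,-0.79,-1]]'
python3 -m jog '[[0,0,0,0.18,0,-0.79,-1],[0,0,0,0,0,0,-1]]'
python3 snap.py w12; python3 - <<'E'
from h import *
im=cv2.imread('pics/w12.png',0)
for r in range(150,340,8): print(r,''.join('%x'%(min(15,int(v)//16)) for v in im[r,220:430:3]))
print(status.get_obs()['q'].round(2))
E
```

```text
t: 32.65
tool_pos: [0.5694, -0.0302, 0.1433]
tool_rot: [-2.801, -0.233, -1.249]
contact_force: [0.5, 0.0, -1.2]
opening: 0.0123
grip_force: 59.8
t: 32.9
tool_pos: [0.5567, -0.0332, 0.165]
tool_rot: [-2.8, -0.233, -1.256]
contact_force: [-0.3, 0.0, -0.9]
opening: 0.013
grip_force: 59.9
32.95 [ 0.55638293 -0.03281604  0.16346432] [-2.80030236 -0.23276069 -1.25215117] 0.012420758505996854
150 6666666666666666666666666668778777778777777778777777777787777775666666
158 8777767766776666667666665566666666666666666666666666667776666775555555
166 7866666666666666666666666666666666666666666666666666666666666665555555
174 6666666666666666666666666666666666666666666666666666666666666666555666
182 6666666666666666666666666666666666666666666666666666666666666666666667
190 6666676666676666766666666766666766766766666666666767666766666666666667
198 8898888888988888888888988888998988889898888999889888888888888887777768
206 6656665566666666565666655666565566656665656655566665666656665665566999
214 1222333333233334444443433444444444444444444444344433333332222111256699
222 55555555555555555555555555555555
[... 426 characters left out ...]
66656656655666655633333333333333333333333333333333333333332133
278 5566666565555565555555555644333333344333344443333333334444344443444133
286 668aaaabaaaaaaaaaaaaaaaaaaaaa66666666666666666666666666666666666666603
294 66aaaa9128aaa410b866211baa66666666666666666666631066660116666004666613
302 56aaaa711a66610066660116645559aaaaaa6666624444651156662106666111666633
310 37aa66011666600166661113554521aa5a666666314444331146665005666311666661
318 3aa8661116665013663122135455126666666666324444311112665104666410666660
326 3aa6661046665015661111144444036666666666413444410111466111666601466663
334 7a66641166661015621111144443126666666666412444421111166111666610166666
[-0.4  -0.52  2.37  0.7   0.66  0.58]
```

```bash
python3 - <<'E'
from h import *
import pickle; d,o=pickle.load(open('pics/w12.pkl','rb'))
f=240/np.tan(np.radians(d['fovy'])/2); M=R.from_rotvec(d['rvec']).as_matrix()
def fp(P):
    c=M@np.array(P)+d['tvec']; t=np.arctan2(np.hypot(*c[:2]),c[2]); return c[:2]/np.hypot(*c[:2])*t*f+[d['cx'],d['cy']]
u=np.array([np.cos(np.radians(9.5)),np.sin(np.radians(9.5)),0]); l=np.array([-u[1],u[0],0]); z=np.array([0,0,1])
for s in(0,-5,-10):
    c,q=np.cos(np.radians(s)),np.sin(np.radians(s)); 
    # pivot tab (-.0077,+.007)
    a,b=.0253+.0077,-.0133-.007
    for w in(.05,-.05): print(s,fp(o['tool_pos']+u*(-.0077+a*c-b*q)+z*(.007+a*q+b*c)+l*w).round(1))
E
python3 go.py 0.50 -0.25 0.16 9.5 48
```

```text
0 [224.7 278.2]
0 [419.5 278.3]
-5 [225.5 283.8]
-5 [418.7 283.9]
-10 [226.2 289.6]
-10 [418.  289.7]
t 32.95 pos [ 0.5564 -0.0328  0.1635] F [ 0.3  0.2 -1.2] shift [-2.13  6.83 -2.18] turn [ 0.02 -0.03  0.01]
```

```bash

python3 -m jog '[[0,0,0,0,0.9,0,-1],[-0.67,0,0.6,0,0.9,0,-1],[-0.67,0,0.6,0,0.9,0,-1],[-0.67,0,0.6,0,0.9,0,-1],[-0.67,0,0.6,0,0.9,0,-1]]' >/dev/null
python3 -m jog '[[0,0,0,0,0,0,-1]]'; python3 go.py 0.513 -0.288 0.16 -8.5 48
```

```text
t: 33.7
tool_pos: [0.5654, -0.1667, 0.1609]
tool_rot: [2.809, -0.209, 1.249]
contact_force: [0.5, 0.2, -1.0]
opening: 0.0122
grip_force: 59.8
t 33.7 pos [ 0.5654 -0.1667  0.1609] F [ 0.5  0.2 -1. ] shift [-0.78  4.26 -0.82] turn [ 0.01  0.01 -0.  ]
```

```bash

python3 -m jog '[[0,0,0,-0.156,0.85,-0.16,-1],[0,0,0,-0.156,0.85,-0.16,-1],[0,0,0,-0.156,0.85,-0.16,-1],[0,0,0,-0.156,0.85,-0.16,-1],[0,0.5,0,-0.156,0.85,-0.16,-1]]' >/dev/null
python3 -m jog '[[0,0,0,-0.74,0,0.67,-1],[0,0,0,-0.74,0,0.67,-1],[0,0,0,-0.5,0,0.45,-1],[0,0,0,0,0,0,-1],[0,0,0,0,0,0,-1]]'; python3 go.py 0.513 -0.288 0.0523 -8.5 50.5
python3 snap.py w13; python3 - <<'E'
from h import *
im=cv2.imread('pics/w13.png',0)
for r in range(150,330,8): print(r,''.join('%x'%(min(15,int(v)//16)) for v in im[r,150:500:4]))
E
```

```text
t: 34.95
tool_pos: [0.5177, -0.2884, 0.0819]
tool_rot: [2.776, -0.205, 1.312]
contact_force: [0.4, 0.7, -1.3]
opening: 0.0127
grip_force: 59.8
t 34.95 pos [ 0.5177 -0.2884  0.0819] F [ 0.4  0.7 -1.3] shift [-0.86  0.01  0.51] turn [ 0.01 -0.02  0.02]
35.0 [ 0.51785226 -0.28869321  0.08259324] [ 2.77430879 -0.20435009  1.31286543] 0.012731529461534287
150 8777787878777777777877777777777777777777778534343444444444444477777888778787778777787778
158 7787778887777777777777777877777777778877877777444444444444677777777787777778778777777778
166 7877777777777777777777777777777777777777777777774344446777777778778778787888877778777777
174 7777777787777877788777777778777887777777777777877767778877788887877777877878777878877777
182 7777777777777787777777777777777777787877788777777778777777778777787777787877787777877777
190 7777777777777777877777877777877777777777777787777777777777777877778788777777777788787887
198 7777777777777777787778777777778778777877777887777788777777777887777777777778777777778888
206 7777777777777777777777777777788888777777777777777777777888877777777777778777788777788778
214
[... 691 characters left out ...]
4444444454455444444455467887788844877777787778787
278 7778778884444458444455555544444444444544455454444445444444444477776788444887778887788877
286 7777444444444455444687555555555555555555555555555555545589988898888875444688877777888778
294 7774444444444444444555500555004551155555555555545555501555019880188888444487778877788777
302 7864444444444454444554403553115540053331555555551333501354203543179886444487877777877777
310 4444455444444554445555014552145530023330555555551333211355412554115569544468777777877877
318 4444444444444544445545005550155300133330555555551333210135410555105557444448888778787877
326 4444444444444544445555115550055010033320555555551233310115501555115554744448688788888787
```

```bash

python3 -m jog '[[0,0,0,-0.35,0,0.2,-1],[0,0,0,-0.3,0,0.18,-1],[0,0,0,-0.11,0,0.07,-1],[0,0,0,0,0,0,-1],[0,0,0,0,0,0,-1]]'; python3 go.py 0.513 -0.288 0.0513 -8.5 50.5
```

```text
t: 35.62
tool_pos: [0.5136, -0.2883, 0.0562]
tool_rot: [2.774, -0.205, 1.313]
contact_force: [0.3, 0.5, -1.9]
opening: 0.0126
grip_force: 59.8
t 35.62 pos [ 0.5136 -0.2883  0.0562] F [ 0.3  0.5 -1.9] shift [-0.14 -0.01  0.09] turn [ 0.02 -0.03  0.02]
```

Still 5 mm up; lower in small steps until contact shows.

```bash

python3 -m jog '[[0,0,0,-0.08,0,0.07,-1],[0,0,0,0,0,0,-1]]'; python3 -m jog '[[0,0,0,-0.04,0,0.035,-1],[0,0,0,0,0,0,-1]]'; python3 -m jog '[[0,0,0,-0.025,0,0.022,-1],[0,0,0,0,0,0,-1],[0,0,0,0,0,0,-1]]'; python3 go.py 0.513 -0.288 0.0513 -8.5 50.5
```

```text
t: 35.88
tool_pos: [0.5133, -0.2878, 0.0519]
tool_rot: [2.776, -0.206, 1.311]
contact_force: [0.7, 0.4, -1.4]
opening: 0.0126
grip_force: 59.8
t: 36.12
tool_pos: [0.5141, -0.2882, 0.0518]
tool_rot: [2.775, -0.205, 1.315]
contact_force: [-3.2, 2.4, 4.9]
opening: 0.0122
grip_force: 60.7
t: 36.5
tool_pos: [0.5147, -0.2884, 0.0517]
tool_rot: [2.774, -0.204, 1.317]
contact_force: [-4.6, 4.2, 8.4]
opening: 0.0126
grip_force: 61.2
t 36.5 pos [ 0.5147 -0.2884  0.0517] F [-4.6  4.2  8.4] shift [-0.05 -0.01 -0.03] turn [ 0.   -0.06  0.02]
```

```bash

python3 -m jog '[[0,0,0,0.025,0,-0.022,-1],[0,0,0,0,0,0,-0.7],[0,0,0,0,0,0,-0.4],[0,0,0,0,0,0,0.2],[0,0,0,0,0,0,0.5]]' 30
python3 -m jog '[[0,0,0,0,0,0,0.5],[0,0,0,0,0,-0.4,0.5],[0,0,0,0,0,-0.9,0.5],[0,0,0,0,0,-1,0.5],[0,0,0,0,0,-1,0.5]]'
python3 -m jog '[[0,0,0,0,0,-1,0.5],[0,0,0,0.7,0,-0.6,0.5],[0,0,0,0.7,0,-0.6,0.5],[0,0,0,0.7,0,-0.6,0.5],[0,0,0,0,0,0,0.5]]'
python3 snap.py w14; python3 - <<'E'
from h import *
import pickle; d,o=pickle.load(open('pics/w14.pkl','rb'))
im=cv2.imread('pics/w14.png',0)
f=240/np.tan(np.radians(d['fovy'])/2); M=R.from_rotvec(d['rvec']).as_matrix()
def fp(P):
    c=M@np.array(P)+d['tvec']; t=np.arctan2(np.hypot(*c[:2]),c[2]); return c[:2]/np.hypot(*c[:2])*t*f+[d['cx'],d['cy']]
u=np.array([.989,-.148,0]); l=np.array([.148,.989,0]); c=np.array([.518,-.289,.004])
for n,(a,b,h) in dict(FTL=(-.02,.05,.034),FTR=(-.02,-.05,.034),RTL=(.02,.05,.034),RTR=(.02,-.05,.034),tab=(-.012,0,.064),tabF=(-.02,0,.064),FBL=(-.02,.05,0)).items(): print(n,fp(c+a*u+b*l+[0,0,h]).round(1))
y0=int(fp(c)[1]); x0=int(fp(c)[0])
for r in range(y0-70,y0+50,4): print(r,''.join('%x'%(min(15,int(v)//16)) for v in im[r,x0-110:x0+110:3]))
E
```

```text
t: 37.12
tool_pos: [0.513, -0.2876, 0.0498]
tool_rot: [2.777, -0.206, 1.31]
contact_force: [-0.0, 0.4, 0.5]
opening: 0.0611
grip_force: 0.0
t: 37.75
tool_pos: [0.437, -0.2761, 0.1135]
tool_rot: [2.777, -0.206, 1.311]
contact_force: [-0.9, -0.7, 0.6]
opening: 0.0642
grip_force: 0.0
t: 38.38
tool_pos: [0.4136, -0.2737, 0.2183]
tool_rot: [2.77, -0.203, 1.313]
contact_force: [0.4, -0.7, -0.4]
opening: 0.0641
grip_force: 0.0
38.425 [ 0.41316447 -0.27293406  0.21586422] [ 2.77399641 -0.20447962  1.31151603] 0.06431029841419554
FTL [270.7 304.1]
FTR [372.9 304.3]
RTL [273.3 268.5]
RTR [370.5 268.8]
tab [321.8 283.2]
tabF [321.8 291.1]
FBL [274.6 317.1]
230 77777777787777777887778877444444444444677778888778787777877778777777778877
234 77777777777777777778788444444444444444688778447877877788888878787877787777
238 77777887778877777444444454444444444444444444444444444444448777778777777788
242 77777787877778758888455554455555555555555499a55a7a9aaa9aaaaaa8777777777877
246 78778778888877854544554544454554455445545444454446444488888498877778777788
250 77778778777777854544554455444544545544555544444
[... 1223 characters left out ...]
33310128458888845555555555555555555555545988888888888944840014444688
318 42013333211107478988884554555555555555555555555678888888888844820101444411
322 01123333001107478888884555555555555555554555555554888888888944700101444431
326 11133330110105468888884555555455555555555545555555889888898744600000144442
330 11333330011004445454555555545555555555554555555555554455555554601011134444
334 12333301110113455555555555555555555555555555545545544455555554410100104443
338 13333201010113455555555555555555555545554554555554555555555554411010002443
342 33333010101015888888845444445444444555455454444544447777777888711111101444
346 33332111110105878877884545554454444444445454554444446888777877811111101144
```

The rows and edges match a cartridge standing upright in the tray, with its front top edge at row 304 as predicted. One last numeric check compares the bystanders and mat with the first pictures.

```bash
python3 - <<'E'
from h import *
for n in('top','side'):
    a=cv2.imread(f'pics/{n}0.png'); b=grab(n)['img'][:,:,::-1]
    m=(cv2.GaussianBlur(cv2.absdiff(a,b),(5,5),0).max(2)>30).astype(np.uint8); k,l,s,c=cv2.connectedComponentsWithStats(m)
    print(n,[tuple(map(int,s[i])) for i in range(1,k) if s[i,4]>15])
a,b=(cv2.cvtColor(x,cv2.COLOR_BGR2HSV)[...,:] for x in(cv2.imread('pics/side6.png'),np.ascontiguousarray(grab('side')['img'][:,:,::-1])))
# lid plane: bright front edge centroid shift since nearly open
for x in(a,b):
    r=x[140:205,290:360]; p=np.argwhere((r[...,2]>190)&(r[...,1]<40)); print(len(p),p.mean(0)+[140,290] if len(p) else '')
E
```

```text
top [(378, 133, 29, 11, 204), (409, 141, 11, 15, 82), (343, 145, 31, 21, 420), (340, 164, 265, 109, 13228), (284, 217, 6, 7, 17), (280, 219, 87, 105, 3774), (460, 219, 39, 28, 847), (265, 220, 12, 22, 117), (370, 259, 270, 206, 20193), (389, 274, 14, 25, 207), (203, 328, 161, 152, 13049), (362, 344, 15, 22, 40), (373, 402, 25, 41, 657), (330, 445, 9, 21, 46), (377, 447, 8, 14, 57), (407, 457, 9, 5, 20), (330, 463, 5, 6, 21)]
side [(261, 11, 329, 249, 28608), (578, 26, 18, 59, 453), (448, 222, 24, 28, 261), (421, 230, 79, 38, 801), (509, 235, 11, 17, 51), (569, 240, 13, 33, 212), (265, 249, 172, 75, 4431), (461, 268, 26, 10, 76), (547, 275, 19, 11, 80), (258, 282, 28, 28, 402)]
396 [157.93939394 311.37878788]
409 [155.96821516 308.29339853]
```

```bash
python3 -c "
from station import finish_job; print(finish_job())"
```

```text
the job is handed in; nothing more can be done
None
```

I levered the lid up with the scraper and pushed it open to its stop, moved the cartridge upright into the tray, laid the scraper flat back on its mat, and handed the job in after about 38 s of robot time; no verdict was returned.

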